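Ready the draught-shielded balance and weigh the tubes

TASK

Get the balance ready and load it: first lift the petri dish off the weighing platform and set it flat on the blue bench mat, wholly on the mat and never tipped over; then, with the platform empty, turn the tare knob until its pointer reads zero (the red mark). Next stand every orange-capped tube upright, fully home, in a well of its own in the platform; last take the blue-framed gate from its stand, hang it open with both knuckles fully down over the two pins of the shield, and swing it shut under the red keeper. Leave the knob at zero and the dish on the mat.

Things in the scene. Friction and masses are not known exactly. Their poses are not given: they have to be found in the camera images.
- balance: Fixed balance with an open-topped draught shield. Origin: centre of underside, on the bench; x from open front to back, y to its left. Base 140 (x) x 226 (y) mm. Clear walls to z = 88 mm: back (inner face x = 67), sides (inner faces y = +-107), front x = -70 to -66 for y = -109 to -45 only. Right of it the knob housing, 86 x 86 x 40 mm, centred at x -10, y -157 mm. The gate opens forward (-x).
- pin_low (a point): Lower steel pin of the shield, upright, 8 mm thick with a round tip; this point is on the pin axis, on the face of the bracket the knuckle comes to rest on, 22 mm above the bench; the pin stands 16 mm above it (tip at 38 mm). The bracket is 6 mm thick, 16 mm wide, and runs back to the hinge post.
- pin_high (a point): Upper pin, on the same vertical axis; this point is 74 mm above the bench, where the underside of the upper knuckle ends up. Tip at 90 mm, bracket face 72, bracket underside 66 mm: the lower knuckle must come in from the front, between the lower pin's tip and that underside. Behind the pins the hinge post, 95 mm high, its front face 18 mm behind the axis. Axes as the balance.
- catch (a point): Where the gate's free end lies when shut: on the soft black buffer (front x = -86) of the white jamb (y = -45 to -27, 101 mm high), below the red keeper tab (z = 96 to 101 mm, x from -103 to -67, y as the jamb), all in the balance's frame. The keeper bars lowering the shut gate. A steel ramp (x = -130 to -100) and sill, 8 mm high, lift its sagging end and hold it.
- well_1 (a point): Centre of the floor of well 1, a round hole of 22 mm, 24 mm deep (floor 16 mm, mouth 40 mm above the bench). The wells are 45 mm apart along the balance's y; well_1 is the rightmost. Axes as the balance.
- well_2 (a point): Centre of the floor of well 2, a round hole of 22 mm, 24 mm deep (floor 16 mm, mouth 40 mm above the bench). The wells are 45 mm apart along the balance's y; well_1 is the rightmost. Axes as the balance.
- well_3 (a point): Centre of the floor of well 3, a round hole of 22 mm, 24 mm deep (floor 16 mm, mouth 40 mm above the bench). The wells are 45 mm apart along the balance's y; well_1 is the rightmost. Axes as the balance.
- well_4 (a point): Centre of the floor of well 4, a round hole of 22 mm, 24 mm deep (floor 16 mm, mouth 40 mm above the bench). The wells are 45 mm apart along the balance's y; well_1 is the rightmost. Axes as the balance.
- tare_knob (a joint): Tare knob, rad, about the vertical: 0 = the yellow and white pointer stands at the long red zero mark, towards the back (+x) of the balance; positive = turned anticlockwise seen from above. Starts at +0.4 to +1.2; stops at +-1.5. Turns with light friction (0.03 N m) and stays where left.
- knob_grip (a point): Middle of the knob's upright grip bar, on the knob axis, 63 mm above the bench. The bar is 42 mm long (along this point's x, the pointer direction), 11 mm wide (y), from 52 to 75 mm above the bench; below it a disc of 44 mm diameter, from 42 to 52 mm.
- gate: Loose gate, 100 to 160 g: clear panel 6 mm thick in a blue frame, 78 mm high, two steel knuckles at one edge. Origin: on the knuckle axis, level with the panel's lower edge; x along the panel to its free end (panel x = 14 to 135 mm), y normal to it, z up. Hung, its origin is 12 mm above the bench; it swings freely and sags up to 0.07 rad. Shut, its x points along the balance's -y.
- knuckle_low (a point): Centre of the underside of the lower knuckle: ring 10 mm high, hole 11.7 mm, outside 21 mm. 10 mm above the gate's origin.
- knuckle_high (a point): Centre of the underside of the upper knuckle, same size, 62 mm above the gate's origin.
- gate_end (a point): Middle of the gate's free edge: x = 135, z = 39 mm in the gate's frame.
- gate_handle (a point): Middle of the gate's handle, a black upright bar 40 mm long (gate's x), 12 mm thick (gate's y), 30 mm high (78 to 108 mm above the panel's lower edge), at x = 68 mm, above the gate's centre of mass. Pinch it across its thickness from above.
- gate_stand: Fixed grey stand the gate stands in; origin centre of the underside. Base 110 x 60 x 6 mm; two cheeks along its x, 85 mm long, up to 38 mm high, with a 9 mm slot between them: lift the gate straight up by 35 mm or more to free it.
- mat: Fixed blue bench mat, 150 x 150 x 3 mm; origin centre of the underside.
- petri_dish: Closed petri dish, 56 mm across, 13 mm high to grip (15 overall), 20 g; origin centre of the underside. Starts flat on the aluminium weighing platform (130 x 206 mm, centred on the balance's origin, top 40 mm above the bench), over the wells.
- tube_1: Screw-cap tube with an orange cap, 71 mm tall, body 18 mm, cap 22 mm, 28 g; origin centre of the underside, z up the tube. Starts standing on the bench; two to four of the tubes are present.
- tube_2: Screw-cap tube with an orange cap, 71 mm tall, body 18 mm, cap 22 mm, 28 g; origin centre of the underside, z up the tube. Starts standing on the bench; two to four of the tubes are present.
- tube_3: Screw-cap tube with an orange cap, 71 mm tall, body 18 mm, cap 22 mm, 28 g; origin centre of the underside, z up the tube. Starts standing on the bench; two to four of the tubes are present.
- tube_4: Screw-cap tube with an orange cap, 71 mm tall, body 18 mm, cap 22 mm, 28 g; origin centre of the underside, z up the tube. Starts standing on the bench; two to four of the tubes are present.
Mind the look-alikes: they are no part of the job. Leave any yellow look-alike of the tube_3 alone.

How it is judged:
By the outcome, as a careful person would: the job done as asked, in the order asked, and still so for the second after the job is handed in, with the robot touching nothing.
Of tube_1, tube_2, tube_3, tube_4 only 2 to 4 are there at a start; the rules pass over those that are not, and their reading is None.
At some moment in a run one of petri_dish may be knocked a few centimetres aside while the robot is not near it.
It also fails if it takes over 210 s, if anything falls off the work surface, if the arm or the gripper's body presses on something with over 40 N, if the wrist force passes 120 N, or if a joint passes its speed limit or range.

ROBOT

A 6-joint arm with a two-finger parallel gripper is mounted at the origin on a cart in front of the work surface, level with it; the furniture and walls round the work are solid. World frame = base frame: x ahead of the robot, y to its left, z up, the work surface at z = 0. Lengths are in m, angles in rad, forces in N, time in s.
With the tool pointing down it reaches from about 0.375 to 0.925 m from the base axis. Payload 5.7 kg.
Tool frame: the origin (TCP) lies midway between the tips of the shut fingers; the grasp point (between the pads) lies 19 mm behind it (robot.grip_point_offset is the distance from the TCP to the grasp point, in m); z points along the fingers, x is the direction in which the jaws open and shut, and the axes are right-handed (so a half turn about z gives the same grasp; the last joint's range is limited). The gripper opens to 85 mm and grips with 20 to 120 N. Pads are 22 mm wide; open, the fingers measure 114 mm over their backs; the gripper's body (76 mm by 85 mm) begins 54 mm behind the grasp point. The pads swing forward as they close: fully open they stand 13 mm farther back than shut.
Start: joints at [-1.262, 0.359, 1.51, -0, 1.272, -0.115], TCP at [0.247, -0.547, 0.231] pointing down, gripper open.
Joint ranges: [-2.97, 2.97], [-1.01, 2.36], [0.21, 2.38], [-0.96, 4.11], [0.2, 2.71], [-2.98, 2.98]. Speed limits (rad/s): [2.39, 2.39, 3.14, 3.14, 3.14, 3.14].

INTERFACE

Orientations are given as a rotation vector (axis times angle).
In Python, from bench import status, optics, robot gives the robot as it stands. The module is installed in compiled form; this text tells all that it offers.
- The arm moves only by the tool move_arm, never from a script. Its argument "plan" is a list of rows, each a list of 3 entries, a list of its own where there are three numbers: the opening in per cent of the stroke, from 0 (shut) to 100 (fully open), then the shift along the tool's x, y, z in mm, then the turn about the tool's z in degrees. In form: [[gripper, [tx, ty, tz], roll], ...]. A call has 1 to 20 rows; each row shifts and turns the pose as measured when the row begins, along the tool's axes as they then stand; what a row does not reach is not made up. A row lasts 1/10 s, in which the tool goes at most 50 mm and 8.59 degrees, less where a joint would pass 70% of its speed; a pose out of reach is approached as far as the arm can. A call with a gripper value outside its range is refused whole. The fingers move at their own pace and stop on an object; "force" is the grip in N (left out, the last holds). Time passes only in rows, so rows that do not move let the fingers close. It gives the time, the measured TCP pose, the force and the opening at its end, in the units of the state.
- status.sense(): the state, without advancing time (a new reading comes with each control period).
- optics.read_camera(name): name is "scene" or "top" or "wrist"; returns (picture, depth): 420x560x3 uint8, red, green, blue; 420x560 float32, m along the optical axis (not along the pixel's ray), 0 where there is no reading.
- optics.camera_model(name): a dict with "camera_matrix" (3x3 intrinsics, pixels), "eye" and "attitude" of the camera in the world. Camera axes: x right, y down, z forward; pixel columns grow to the right and rows downward; lengths in m; the calibration is good to about 2 mm. A picture is of the moment at which its call begins: read the wrist's pose just before it. camera_model takes no time and is no camera call; for the wrist camera it gives the pose at the moment of the call.
- robot.hand_in(): hands the job in, once; it reports no verdict.
The state is a dict: "clock": time; "joints": joint angles; "qvel": joint speeds; "effort": joint torques, N m; "tcp_pos": TCP position; "orientation": TCP orientation; "wrist_force": force on the tool from outside, world axes, zero at the start; "ft_torque": the same for the moment, N m; "opening": opening from 0.0 (shut) to 1.0 (fully open).
Only numpy, scipy, OpenCV 4.12 (cv2) and the standard library are available. Lean on these libraries where they do the work, as an engineer would, in place of code of your own. Each camera call takes 0.05 s, during which the arm holds its last target. There are 200 camera calls.

## Working session

There is one attempt and no reset: what is moved stays moved. The work goes in short steps, Python scripts to look and compute and a tool call to move; the robot and the scene stay as the last step left them, time stands still between calls to the robot, and variables do not carry over. Pictures are saved under pics/ and viewed, on a budget of 14 in all, crops included, one or two more only if the job needs it, and the job is handed in when it is done.

Besides the shell and the picture viewer there is one more tool, called after "Emit:" as name(argument=value, ...) on one line, values as JSON. move_arm: Moves the arm, as the interface text tells. Its arguments: {"type":"object","properties":{"plan":{"type":"array"},"force":{"type":"number"}},"required":["plan"]}

```bash
mkdir -p pics; cat > h.py <<'E'
import numpy as np, cv2
from bench import status, optics, robot
from scipy.spatial.transform import Rotation as R
def att(m):
    a=np.array(m["attitude"],float)
    if a.shape==(3,3): return a
    return R.from_rotvec(a).as_matrix() if a.size==3 else R.from_quat(a).as_matrix()
def cam(n):
    m=optics.camera_model(n); pic,d=optics.read_camera(n); return m,pic,d
def cloud(m,d):
    K=np.array(m["camera_matrix"]);v,u=np.mgrid[:d.shape[0],:d.shape[1]]
    P=np.stack([(u-K[0,2])/K[0,0]*d,(v-K[1,2])/K[1,1]*d,d],-1)
    return P@att(m).T+np.array(m["eye"])
def ray(m,u,v,z):
    K=np.array(m["camera_matrix"]);r=att(m)@np.linalg.inv(K)@np.array([u,v,1.]);e=np.array(m["eye"])
    return e+r*(z-e[2])/r[2]
def proj(m,p):
    q=np.array(m["camera_matrix"])@(att(m).T@(np.array(p)-np.array(m["eye"])));return q[:2]/q[2]
def save(n,p,s=1): cv2.imwrite("pics/"+n,cv2.resize(p[...,::-1],None,fx=s,fy=s,interpolation=cv2.INTER_CUBIC))
E
python3 - <<'E'
from h import *
for n in("scene","top"):
    m,p,d=cam(n); print(n,m); save(n+"0.png",p,1.4); np.savez(n+"0.npz",p=p,d=d)
    print((d>0).mean())
print(status.sense())
E
```

```text
scene {'camera_matrix': array([[420.6622328 ,   0.        , 284.95708921],
       [  0.        , 420.6622328 , 203.31290084],
       [  0.        ,   0.        ,   1.        ]]), 'eye': array([-0.27611308, -0.61028009,  0.77224744]), 'attitude': array([-1.9835183 ,  0.99479887, -0.50562914])}
0.9957397959183674
top {'camera_matrix': array([[535.1069852 ,   0.        , 273.78125409],
       [  0.        , 535.1069852 , 212.1969003 ],
       [  0.        ,   0.        ,   1.        ]]), 'eye': array([ 0.25713264, -0.01485468,  1.51992098]), 'attitude': array([-2.08005904,  2.1411172 , -0.18881493])}
0.9959141156462585
{'clock': 0.1, 'joints': array([-1.26208259e+00,  3.59441850e-01,  1.51130095e+00,  2.65563260e-06,
        1.27253216e+00, -1.15105169e-01]), 'qvel': array([ 2.12184486e-03, -4.39658376e-04, -2.23798101e-03, -8.09234818e-05,
       -5.65265257e-04, -1.46230034e-04]), 'effort': array([ 3.05183457e-04, -5.28652453e+01, -2.79349512e+01, -4.18251293e-04,
        4.96389359e-03,  4.34710145e-06]), 'tcp_pos': array([ 0.24655146, -0.54633498,  0.23054123]), 'orientation': array([-2.63807855e+00,  1.70394066e+00,  2.03719339e-03]), 'wrist_force': array([-0.47499975, -0.87494477,  0.01155019]), 'ft_torque': array([-0.03330215, -0.03191037, -0.05293629]), 'opening': 1.0027127894530758}
```

View pics/top0.png

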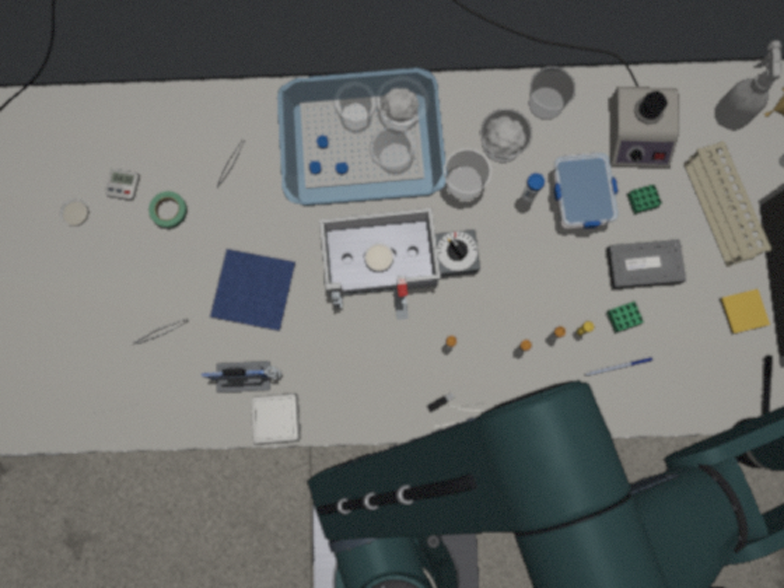

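View pics/scene0.png

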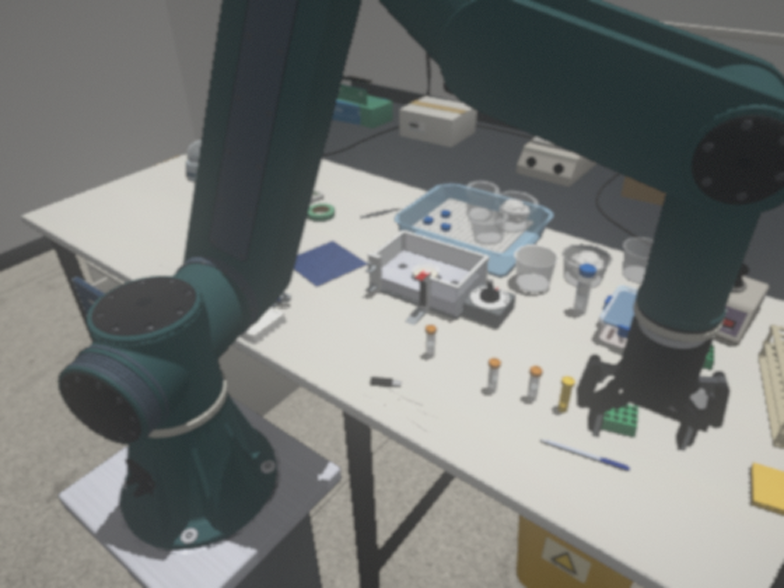

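The views show three orange caps at top px (451,341), (526,345) and (560,332), with a yellow look-alike at (588,327). The dish is on the platform at (380,257), and its look-alike disc is at (75,212). The gate handle is at (235,373), the mat at (253,289), the knob at (457,250) and the red keeper at (402,290). All pixels are at 1.4x scale.

```bash
python3 - <<'E'
from h import *
m=optics.camera_model("top");f=np.load("top0.npz");p,d=f["p"],f["d"];C=cloud(m,d)
ms=optics.camera_model("scene");fs=np.load("scene0.npz");ps,ds=fs["p"],fs["d"];Cs=cloud(ms,ds)
def blobs(p,C,lo,hi,name,mn=6):
    hsv=cv2.cvtColor(p,cv2.COLOR_RGB2HSV);k=cv2.inRange(hsv,lo,hi)
    n,l,st,ce=cv2.connectedComponentsWithStats(k)
    for i in range(1,n):
        if st[i,4]>=mn: print(name,ce[i].round(1),st[i,4],np.median(C[l==i],0).round(3),hsv[l==i].mean(0).round())
for nm,P,CC in(("top",p,C),("scene",ps,Cs)):
    print(nm)
    blobs(P,CC,(5,130,80),(17,255,255),"orange"); blobs(P,CC,(18,130,80),(32,255,255),"yellow",10)
    blobs(P,CC,(0,150,90),(4,255,255),"red",4); blobs(P,CC,(105,90,30),(125,255,130),"blue",40)
# dish disc, top view crop of platform
for (u,v) in [(380,257),(347,257),(412,252),(457,250),(235,373),(245,388),(337,297),(253,289),(335,225)]:
    print((u,v),C[int(v/1.4),int(u/1.4)].round(3))
c=p[140:215,220:350]; save("bal0.png",c,6)
E
```

```text
top
orange [399.5 236.5] 32 [ 0.467 -0.334  0.069] [ 16. 158. 141.]
orange [321.7 243.4] 31 [ 0.455 -0.123  0.069] [ 16. 157. 144.]
orange [375.1 246.4] 34 [ 0.442 -0.266  0.069] [ 16. 156. 144.]
yellow [531.8 222. ] 659 [ 0.505 -0.723  0.012] [ 23. 146. 164.]
yellow [418. 234.] 51 [ 0.473 -0.386  0.068] [ 24. 148. 144.]
red [286.9 206.9] 35 [ 0.553 -0.03   0.1  ] [  1. 160. 150.]
blue [230.  100.9] 52 [0.88  0.125 0.059] [107. 154. 120.]
blue [224.7 119.3] 53 [0.826 0.14  0.059] [107. 156. 121.]
blue [243.6 119.7] 51 [0.821 0.085 0.06 ] [107. 156. 121.]
blue [180.3 206.5] 2323 [0.583 0.279 0.002] [112. 112.  95.]
scene
orange [382.7 264.3] 6 [ 0.463 -0.335  0.071] [ 16. 130. 197.]
yellow [405.4 271.8] 12 [ 0.469 -0.391  0.071] [ 24. 132. 218.]
yellow [550.3 348. ] 428 [ 0.497 -0.711  0.013] [ 22. 131. 213.]
yellow [399.8 416.4] 223 [ 0.578 -0.436 -0.669] [ 21. 132. 101.]
yellow [377.4 415. ] 10 [ 0.583 -0.36  -0.758] [ 21. 130. 102.]
(380, 257) [0.633 0.012 0.052]
(347, 257) [0.645 0.083 0.015]
(412, 252) [ 0.649 -0.054  0.014]
(457, 250) [ 0.637 -0.142  0.072]
(235, 373) [0.401 0.292 0.109]
(245, 388) [ 0.38   0.293 -0.003]
(337, 297) [0.544 0.098 0.092]
(253, 289) [0.585 0.28  0.001]
(335, 225) [0.701 0.101 0.06 ]
```

View pics/bal0.png

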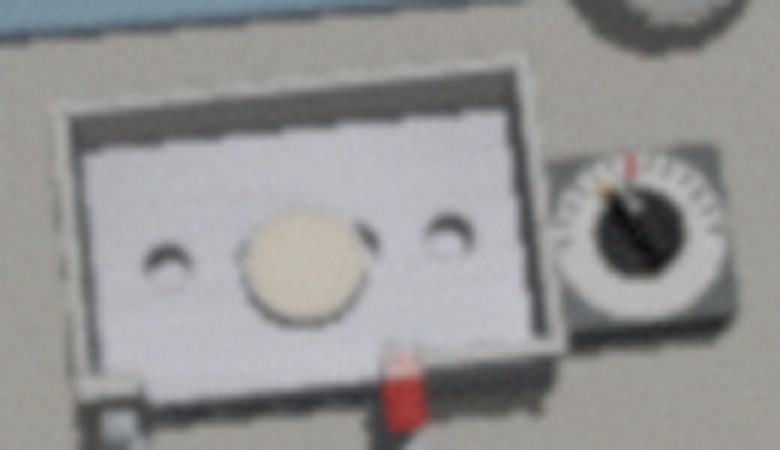

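```bash
cat >> h.py <<'E'
def go(pos,yaw):
    "print roll first (deg about tool z), then shift in rolled tool frame (mm)"
    s=status.sense();M=R.from_rotvec(s["orientation"]).as_matrix()
    y0=np.degrees(np.arctan2(M[1,0],M[0,0]));r=-((yaw-y0+180)%360-180)
    M2=M@R.from_euler("z",r,degrees=True).as_matrix()
    print("t",round(s["clock"],1),"tcp",(s["tcp_pos"]*1e3).round(1),"tilt",np.degrees(np.arccos(-M[2,2])).round(2),"j6",s["joints"][5].round(2),"op",round(s["opening"],2),"F",s["wrist_force"].round(1))
    print(" roll",round(r,1),"shift",(M2.T@(np.array(pos)-s["tcp_pos"])*1e3).round(1))
E
python3 - <<'E'
from h import *
go((.55,.0,.36),-90)
E
```

```text
t 0.1 tcp [ 246.6 -546.3  230.5] tilt 0.1 j6 -0.12 op 1.0 F [-0.5 -0.9  0. ]
 roll 24.3 shift [-546.5 -303.4 -128.7]
```

Emit:
move_arm(plan=[[100,[0,0,-30],8],[100,[0,0,-30],8],[100,[0,0,-30],8],[100,[-41,-22,-4],0],[100,[-41,-22,-4],0],[100,[-41,-22,-4],0],[100,[-41,-22,-4],0],[100,[-41,-22,-4],0],[100,[-41,-22,-4],0],[100,[-41,-22,-4],0],[100,[-41,-22,-4],0],[100,[-41,-22,-4],0],[100,[-41,-22,-4],0],[100,[-41,-22,-4],0],[100,[-41,-22,-4],0],[100,[-41,-22,-4],0],[100,[-20,-20,0],0],[100,[0,0,0],0],[100,[0,0,0],0]])

```text
clock: 2.0
tcp_pos: [0.5683, 0.0256, 0.3733]
orientation: [-2.202, 2.237, 0.02]
wrist_force: [0.5, 0.8, 0.4]
opening: 1.0
```

```bash
python3 - <<'E'
from h import *
go((.633,.012,.12),-90)
m,p,d=cam("wrist");print(m["eye"],R.from_matrix(att(m)).as_matrix().round(3));save("w1.png",p,1.4);np.savez("w1.npz",p=p,d=d,K=m["camera_matrix"],eye=m["eye"],attitude=m["attitude"])
E
```

```text
t 2.0 tcp [568.3  25.6 373.3] tilt 0.76 j6 1.5 op 1.0 F [0.5 0.8 0.4]
 roll -0.9 shift [ 16.5 -66.5 252.7]
[0.65139568 0.02260307 0.51494251] [[-0.018 -0.946 -0.323]
 [-1.     0.013  0.017]
 [-0.012  0.323 -0.946]]
```

View pics/w1.png

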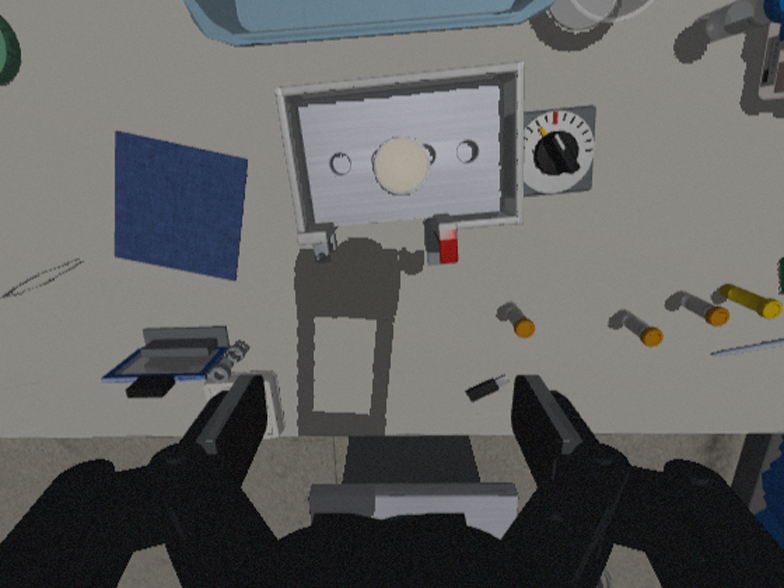

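The wrist view shows the shield at (400,150) and the dish at (402,165), with wells at (341,163), (430,153) and (467,151). The knob is at (557,152), with its pointer left of the red mark. The hinge pins are at (322,245), the keeper at (448,245) and the gate at (165,365).

```bash
cat >> h.py <<'E'
def rays(m,uv,z):
    K=np.array(m["camera_matrix"]);uv=np.atleast_2d(uv);r=np.c_[uv,np.ones(len(uv))]@np.linalg.inv(K).T@att(m).T;e=np.array(m["eye"])
    return e+r*((z-e[2])/r[:,2])[:,None]
def comps(mask,mn=15):
    n,l,st,ce=cv2.connectedComponentsWithStats(mask.astype(np.uint8))
    return [np.argwhere(l==i)[:,::-1].astype(float) for i in range(1,n) if st[i,4]>=mn]
def box(P,x0,x1,y0,y1,z0,z1):
    return (P[...,0]>x0)&(P[...,0]<x1)&(P[...,1]>y0)&(P[...,1]<y1)&(P[...,2]>z0)&(P[...,2]<z1)
def pca(Q):
    c=Q.mean(0);w,v=np.linalg.eigh(np.cov((Q-c).T));return c,np.degrees(np.arctan2(v[1,-1],v[0,-1])),np.sqrt(w)
def rect(uv,m,z): 
    q=rays(m,uv,z)[:,:2]*1e3; return cv2.minAreaRect(q.astype(np.float32))
E
python3 - <<'E'
from h import *
f=np.load("w1.npz");m=dict(camera_matrix=f["K"],eye=f["eye"],attitude=f["attitude"]);p=f["p"];C=cloud(m,f["d"])
hsv=cv2.cvtColor(p,cv2.COLOR_RGB2HSV)
def q(mask,z,nm,mn=15):
    for uv in comps(mask,mn):
        r=rays(m,uv,z);zz=C[uv[:,1].astype(int),uv[:,0].astype(int),2]
        print(nm,uv.mean(0).round(1),len(uv),r.mean(0).round(4),"zmed",np.median(zz).round(4),"rect",[np.round(x,1) for x in cv2.minAreaRect((r[:,:2]*1e3).astype(np.float32))])
q(box(C,.56,.72,-.11,.14,-.05,.036)&(cv2.erode(box(C,.55,.75,-.12,.15,-.05,.2).astype(np.uint8),np.ones((3,3)))>0),.04,"well")
q(box(C,.57,.70,-.05,.07,.046,.06),.055,"dish")
q(box(C,.5,.75,-.13,.16,.083,.093),.088,"rim")
q(box(C,.58,.70,-.22,-.1,.070,.08),.075,"knobbar")
q(box(C,.58,.70,-.22,-.1,.046,.056),.052,"knobdisc")
q(box(C,.3,.5,.2,.4,.1,.12),.108,"handle")
q(box(C,.3,.5,.2,.4,.066,.095),.084,"gatetop")
q(box(C,.48,.60,.05,.15,.06,.1),.09,"hinge")
q(cv2.inRange(hsv,(108,100,40),(125,255,160))>0,.003,"mat",1000)
q(((hsv[...,0]<5)|(hsv[...,0]>176))&(hsv[...,1]>140)&(hsv[...,2]>90),.101,"red",8)
q(cv2.inRange(hsv,(5,140,80),(18,255,255))>0,.071,"orange")
q(cv2.inRange(hsv,(19,140,80),(32,255,255))>0,.05,"yellow",6)
E
```

```text
well [348.   57.3] 22 [ 0.7118 -0.0713  0.04  ] zmed 0.0285 rect [array([711.8, -70.6]), array([ 1.5, 23.6]), np.float64(3.6)]
well [207.5  59.7] 27 [0.7125 0.1254 0.04  ] zmed 0.0 rect [array([712.7, 125.5]), array([10.1,  3.8]), np.float64(88.9)]
well [223.4  58.6] 47 [0.7135 0.103  0.04  ] zmed -0.0002 rect [array([712.9, 100. ]), array([35.1,  2.5]), np.float64(88.9)]
well [358.6  69.4] 46 [ 0.696  -0.0871  0.04  ] zmed 0.0303 rect [array([695.8, -87.7]), array([27.3,  2.8]), np.float64(3.8)]
well [267.4  65.8] 130 [0.7031 0.0417 0.04  ] zmed 0.029 rect [array([703.1,  42.7]), array([  1.6, 153.4]), np.float64(4.4)]
well [212.5  84.5] 48 [0.6799 0.1212 0.04  ] zmed 0.0284 rect [array([679.8, 121.3]), array([28.2,  3.3]), np.float64(4.4)]
well [359.1 114.8] 146 [ 0.6341 -0.0921  0.04  ] zmed 0.0295 rect [array([630. , -92.2]), array([94.3,  2.9]), np.float64(3.9)]
well [219.2 128.7] 129 [0.6178 0.1164 0.04  ] zmed 0.0281 rect [array([616.5, 116.4]), array([88.2,  3.2]), np.float64(4.4)]
well [333.4 108.7] 155 [ 0.6438 -0.0537  0.04  ] zmed 0.0161 rect [array([644.5, -53.5]), array
[... 2299 characters left out ...]
rray([8.2, 4.5]), np.float64(45.4)]
yellow [529.1 212.1] 165 [ 0.4821 -0.3692  0.05  ] zmed 0.0335 rect [array([ 481.9, -372.7]), array([41.5, 15.2]), np.float64(65.8)]
yellow [551.2 220.5] 146 [ 0.4674 -0.4078  0.05  ] zmed 0.0701 rect [array([ 467. , -407.4]), array([22.8, 20.9]), np.float64(64.2)]
yellow [513.4 225.9] 116 [ 0.4588 -0.3498  0.05  ] zmed 0.0704 rect [array([ 459.3, -349.7]), array([20.6, 20.3]), np.float64(40.8)]
yellow [374.5 234.5] 121 [ 0.4464 -0.1276  0.05  ] zmed 0.0705 rect [array([ 446.4, -127.7]), array([21.6, 19.6]), np.float64(89.3)]
yellow [466.2 240.7] 114 [ 0.4334 -0.2789  0.05  ] zmed 0.0703 rect [array([ 433.6, -279.2]), array([21.4, 20.7]), np.float64(74.3)]
```

```bash
python3 - <<'E'
from h import *
go((.6322,.0147,.10),-86)
E
```

```text
t 2.0 tcp [568.2  25.4 373.2] tilt 0.78 j6 1.5 op 1.0 F [0.5 0.6 0.1]
 roll -5.0 shift [ 18.4 -64.8 272.6]
```

Emit:
move_arm(plan=[[100,[0,0,0],-5],[100,[3,-11,45],0],[100,[3,-11,45],0],[100,[3,-11,45],0],[100,[3,-11,45],0],[100,[3,-11,45],0],[100,[2,-9,40],0],[100,[0,0,0],0],[100,[0,0,0],0],[100,[0,0,0],0]])

```text
clock: 3.05
tcp_pos: [0.63, 0.0013, 0.1055]
orientation: [-2.283, 2.152, 0.01]
wrist_force: [0.0, 0.3, -0.2]
opening: 1.002
```

```bash
python3 - <<'E'
from h import *
go((.6322,.0147,.038),-86)
M=R.from_rotvec(status.sense()["orientation"]).as_matrix();print(M.round(4))
E
```

```text
t 3.0 tcp [630.    1.3 105.5] tilt 0.45 j6 1.4 op 1.0 F [ 0.   0.3 -0.2]
 roll -0.6 shift [-12.7  -3.2  67.6]
[[ 0.0589 -0.9983 -0.0016]
 [-0.9982 -0.0589  0.0078]
 [-0.0079  0.0011 -1.    ]]
```

Emit:
move_arm(plan=[[100,[-13,-3,0],0],[100,[0,0,0],0],[100,[0,0,20],0],[100,[0,0,20],0],[100,[0,0,15],0],[100,[0,0,5],0],[100,[0,0,0],0],[100,[0,0,0],0]])

```text
clock: 3.85
tcp_pos: [0.6406, 0.0173, 0.0573]
orientation: [-2.276, 2.139, -0.017]
wrist_force: [-0.2, 0.5, 0.0]
opening: 1.003
```

```bash
python3 - <<'E'
from h import *
go((.6322,.0147,.038),-86)
E
```

```text
t 3.9 tcp [640.6  17.3  57.3] tilt 1.21 j6 1.42 op 1.0 F [-0.2  0.5  0. ]
 roll -0.5 shift [ 2.1  9.  19.1]
```

Emit:
move_arm(plan=[[90,[1,5,2],0],[90,[1,4,2],0],[90,[0,0,5],0],[90,[0,0,5],0],[90,[0,0,0],0],[90,[0,0,0],0],[90,[0,0,0],0]])

```text
clock: 4.55
tcp_pos: [0.6323, 0.0143, 0.0437]
orientation: [-2.274, 2.139, -0.02]
wrist_force: [-0.1, 0.4, 0.9]
opening: 0.896
```

```bash
python3 - <<'E'
from h import *
go((.6322,.0147,.038),-86)
print(R.from_rotvec(status.sense()["orientation"]).as_matrix()[:,2].round(4))
E
```

```text
t 4.5 tcp [632.3  14.3  43.7] tilt 1.35 j6 1.41 op 0.9 F [-0.1  0.4  0.9]
 roll -0.5 shift [-0.4  0.3  5.7]
[ 0.0229  0.0057 -0.9997]
```

Emit:
move_arm(plan=[[80,[0,0,3],0],[80,[0,0,2],0],[60,[0,0,0],0],[50,[0,0,0],0],[50,[0,0,0],0],[50,[0,0,0],0],[50,[0,0,0],0],[50,[0,0,0],0]], force=25)

```text
clock: 5.35
tcp_pos: [0.6331, 0.0143, 0.0388]
orientation: [-2.274, 2.138, -0.021]
wrist_force: [-0.2, -0.9, 1.3]
opening: 0.638
```

```bash
python3 - <<'E'
from h import *
go((.585,.2795,.17),-86)
E
```

```text
t 5.3 tcp [633.1  14.3  38.8] tilt 1.4 j6 1.41 op 0.64 F [-0.2 -0.9  1.3]
 roll -0.5 shift [-268.4   26.3 -130.9]
```

Emit:
move_arm(plan=[[50,[0,0,-10],0],[50,[0,0,-20],0],[50,[0,0,-25],0],[50,[0,0,-25],0],[50,[0,0,-15],0],[50,[-10,2,0],0],[50,[-25,4,0],0],[50,[-35,4,0],0],[50,[-35,4,0],0],[50,[-35,4,0],0],[50,[-35,4,0],0],[50,[-35,4,0],0],[50,[-30,4,0],0],[50,[-20,0,0],0],[50,[0,0,0],0],[50,[0,0,0],0]])

```text
clock: 6.95
tcp_pos: [0.576, 0.2859, 0.1348]
orientation: [-2.276, 2.143, -0.013]
wrist_force: [0.1, 0.6, -0.8]
opening: 0.64
```

```bash
python3 - <<'E'
from h import *
go((.585,.2795,.02),-86)
E
```

```text
t 7.0 tcp [576.  285.9 134.8] tilt 1.01 j6 1.86 op 0.64 F [ 0.1  0.6 -0.8]
 roll -0.5 shift [  7.5  -6.6 114.9]
```

Emit:
move_arm(plan=[[50,[4,-3,15],0],[50,[3,0,20],0],[50,[0,0,20],0],[50,[0,0,20],0],[50,[0,0,18],0],[50,[0,0,12],0],[50,[0,0,8],0],[50,[0,0,0],0],[50,[0,0,0],0]])

```text
clock: 7.85
tcp_pos: [0.5817, 0.2686, 0.011]
orientation: [-2.27, 2.157, -0.012]
wrist_force: [-0.3, -0.1, -0.8]
opening: 0.639
```

```bash
python3 - <<'E'
from h import *
go((.585,.2795,.003),-86)
E
```

```text
t 7.8 tcp [581.7 268.6  11. ] tilt 0.73 j6 1.85 op 0.64 F [-0.3 -0.1 -0.8]
 roll -1.1 shift [-10.6  -4.    8. ]
```

Wholly on the mat; lower the rest, release and lift.

Emit:
move_arm(plan=[[50,[-4,-2,2],0],[50,[-4,-2,3],0],[50,[0,0,2],0],[50,[0,0,1],0],[50,[0,0,0],0],[70,[0,0,0],0],[80,[0,0,0],0],[90,[0,0,0],0],[100,[0,0,-5],0],[100,[0,0,-10],0],[100,[0,0,-20],0],[100,[0,0,-30],0],[100,[0,0,-30],0],[100,[0,0,-30],0],[100,[0,0,-10],0],[100,[0,0,0],0],[100,[0,0,0],0]])

```text
clock: 9.55
tcp_pos: [0.5851, 0.278, 0.1495]
orientation: [-2.266, 2.152, -0.017]
wrist_force: [-0.4, 0.5, -0.1]
opening: 1.003
```

```bash
python3 - <<'E'
from h import *
go((.6416,-.1426,.12),-54.3)
go((.6416,-.1426,.12),36.4+90)
E
```

```text
t 9.6 tcp [585.1 278.  149.5] tilt 1.12 j6 1.86 op 1.0 F [-0.4  0.5 -0.1]
 roll -32.7 shift [374.3 200.1  28.8]
t 9.6 tcp [585.1 278.  149.5] tilt 1.12 j6 1.86 op 1.0 F [-0.4  0.5 -0.1]
 roll 146.6 shift [-371.8 -204.6   28.8]
```

Emit:
move_arm(plan=[[40,[0,0,0],-8],[40,[0,0,0],-8],[40,[0,0,0],-8],[40,[0,0,0],-8],[40,[15,8,0],-2],[40,[30,16,0],0],[40,[40,22,0],0],[40,[40,22,0],0],[40,[40,22,0],0],[40,[40,22,0],0],[40,[40,22,0],0],[40,[40,22,0],0],[40,[35,18,0],0],[40,[20,10,0],0],[40,[0,0,0],0],[40,[0,0,0],0],[40,[0,0,0],0]])

```text
clock: 11.25
tcp_pos: [0.6362, -0.1167, 0.1165]
orientation: [2.822, -1.36, -0.042]
wrist_force: [0.5, 0.8, 0.3]
opening: 0.4
```

```bash
python3 - <<'E'
from h import *
go((.6416,-.1426,.085),-54)
E
```

```text
t 11.2 tcp [ 636.2 -116.7  116.5] tilt 1.62 j6 0.61 op 0.4 F [0.5 0.8 0.3]
 roll 2.5 shift [24.8 10.2 31.2]
```

Emit:
move_arm(plan=[[40,[8,3,0],2],[40,[9,4,0],0],[40,[7,3,0],0],[40,[0,0,0],0],[40,[0,0,0],0]])

```text
clock: 11.75
tcp_pos: [0.6426, -0.1399, 0.1156]
orientation: [2.799, -1.406, -0.045]
wrist_force: [-0.6, -0.4, -0.2]
opening: 0.399
```

```bash
python3 - <<'E'
from h import *
go((.6416,-.1426,.056),-54)
E
```

```text
t 11.8 tcp [ 642.6 -139.9  115.6] tilt 1.71 j6 0.62 op 0.4 F [-0.6 -0.4 -0.2]
 roll 0.6 shift [ 2.9  1.2 59.6]
```

Emit:
move_arm(plan=[[40,[3,1,0],0],[40,[0,0,10],0],[40,[0,0,12],0],[40,[0,0,12],0],[40,[0,0,10],0],[40,[0,0,6],0],[40,[0,0,3],0],[40,[0,0,0],0],[40,[0,0,0],0]])

```text
clock: 12.65
tcp_pos: [0.6406, -0.1417, 0.0562]
orientation: [2.799, -1.405, -0.05]
wrist_force: [-0.9, 0.5, -0.6]
opening: 0.4
```

```bash
python3 - <<'E'
from h import *
go((.6416,-.1426,.056),-54)
print(R.from_rotvec(status.sense()["orientation"]).as_matrix()[:,2].round(4))
E
```

```text
t 12.7 tcp [ 640.6 -141.7   56.2] tilt 1.9 j6 0.61 op 0.4 F [-0.9  0.5 -0.6]
 roll 0.7 shift [ 1.4 -0.3  0.2]
[-0.0326  0.006  -0.9995]
```

Emit:
move_arm(plan=[[10,[1,0,0],0],[5,[0,0,0],0],[5,[0,0,0],0],[5,[0,0,0],0],[5,[0,0,0],0],[5,[0,0,0],5],[5,[0,0,0],7],[5,[0,0,0],7],[5,[0,0,0],7],[5,[0,0,0],4],[5,[0,0,0],0],[5,[0,0,0],0]], force=20)

```text
clock: 13.85
tcp_pos: [0.6426, -0.144, 0.057]
orientation: [2.315, -2.098, -0.037]
wrist_force: [-0.0, -0.3, -2.6]
opening: 0.122
```

```bash
python3 - <<'E'
from h import *
go((.6416,-.1426,.056),-85.9)
E
```

```text
t 13.8 tcp [ 642.6 -144.    57. ] tilt 1.68 j6 1.15 op 0.12 F [-0.  -0.3 -2.6]
 roll 1.5 shift [-1.4  0.9  1. ]
```

Emit:
move_arm(plan=[[5,[0,0,0],1.5],[5,[0,0,0],0],[5,[0,0,0],0],[20,[0,0,0],0],[40,[0,0,0],0],[40,[0,0,-10],0],[40,[0,0,-20],0],[40,[0,0,-30],0],[60,[-5,10,-30],0],[80,[-10,10,-30],0],[100,[-10,10,-30],0],[100,[-10,10,-30],0],[100,[-10,10,-20],0],[100,[0,0,0],0],[100,[0,0,0],0]])

```text
clock: 15.35
tcp_pos: [0.5945, -0.1017, 0.2753]
orientation: [2.293, -2.128, -0.029]
wrist_force: [1.1, 0.1, -0.2]
opening: 1.0
```

```bash
cat >> h.py <<'E'
def wl(name,s=1.4):
    m,p,d=cam("wrist");C=cloud(m,d);save(name,p,s);return m,p,C,cv2.cvtColor(p,cv2.COLOR_RGB2HSV)
def Q(m,C,mask,z,nm,mn=15):
    for uv in comps(mask,mn):
        r=rays(m,uv,z);zz=C[uv[:,1].astype(int),uv[:,0].astype(int),2]
        print(nm,uv.mean(0).round(0),len(uv),r.mean(0).round(4),"z",np.median(zz).round(4),[np.round(x,1) for x in cv2.minAreaRect((r[:,:2]*1e3).astype(np.float32))])
E
python3 - <<'E'
from h import *
go((.6416,-.1426,.056),-85.9)
m,p,C,h=wl("w2.png")
inner=box(C,.585,.705,-.085,.11,-.05,.036)
Q(m,C,inner,.04,"well",60)
Q(m,C,box(C,.5,.75,-.13,.16,.083,.093),.088,"rim",60)
Q(m,C,box(C,.58,.70,-.22,-.1,.070,.08),.075,"bar",60)
Q(m,C,(h[...,0]>19)&(h[...,0]<32)&(h[...,1]>120)&box(C,.62,.70,-.2,-.1,.03,.06),.046,"ptr",4)
Q(m,C,((h[...,0]<6)|(h[...,0]>175))&(h[...,1]>110)&box(C,.62,.70,-.2,-.1,.03,.06),.042,"mark",4)
Q(m,C,box(C,.48,.60,.05,.15,.05,.11),.09,"hinge",20)
Q(m,C,box(C,.50,.66,.2,.35,.012,.025),.018,"dish",60)
E
```

```text
t 15.3 tcp [ 594.5 -101.7  275.3] tilt 1.3 j6 1.21 op 1.0 F [ 1.1  0.1 -0.2]
 roll 0.2 shift [ 45.2 -49.  218. ]
well [137.  67.] 77 [0.7017 0.0652 0.04  ] z 0.0261 [array([701.9,  67.7]), array([ 1. , 70.6]), np.float64(4.2)]
well [129. 127.] 245 [0.6349 0.0793 0.04  ] z 0.0193 [array([634.8,  79.7]), array([18.9, 20.2]), np.float64(85.4)]
well [167. 127.] 253 [0.6383 0.0347 0.04  ] z 0.0168 [array([638.3,  34.8]), array([20.3, 20.3]), np.float64(45.5)]
well [204. 127.] 260 [ 0.6418 -0.01    0.04  ] z 0.0163 [array([641.7,  -9.8]), array([20.7, 20.2]), np.float64(28.2)]
well [242. 127.] 267 [ 0.6453 -0.0544  0.04  ] z 0.0162 [array([645.2, -54.5]), array([21.1, 20.3]), np.float64(48.6)]
rim [173. 104.] 4827 [0.6643 0.0103 0.088 ] z 0.087 [array([636.2,  12.6]), array([152.2, 225.5]), np.float64(4.2)]
bar [320. 138.] 399 [ 0.6426 -0.1437  0.075 ] z 0.0748 [array([ 642.1, -143.7]), array([41.7, 11.1]), np.float64(4.1)]
ptr [318. 113.] 30 [ 0.6675 -0.1423  0.046 ] z 0.0464 [array([ 667.3, -142.4]), array([7.8, 3.5]), np.float64(6.7)]
mark [318. 104.] 25 [ 0.6773 -0.1414  0.042 ] z 0.0427 [array([ 677. , -141.7]), array([7.7, 3.4]), np.float64(6.7)]
hinge [ 95. 185.] 1552 [0.5755 0.0991 0.09  ] z 0.0772 [array([573.8,  96.8]), array([51.7, 66.9]), np.float64(85.2)]
dish [  5. 155.] 355 [0.5849 0.2545 0.018 ] z 0.0176 [array([584.4, 252.6]), array([16.2, 50.1]), np.float64(77.2)]
```

View pics/w2.png

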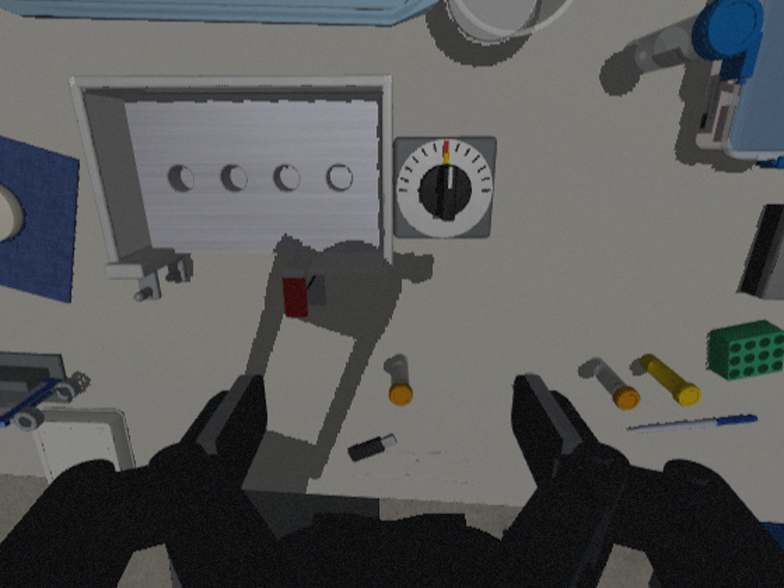

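Pointer and red mark line up at (446,150), and the dish is on the mat at the left edge. The wells are at (181..341,177). Next come the tubes.

Emit:
move_arm(plan=[[60,[0,0,0],-8.5],[60,[0,0,0],-8.5],[60,[0,0,0],-8.5],[60,[0,0,0],-8.5],[60,[0,0,0],-8.5],[60,[0,0,0],-8.5],[60,[0,0,0],-8.5],[60,[0,0,0],-8.5],[60,[0,0,0],-8.5],[60,[0,0,0],-8.5],[60,[0,0,0],-8.5],[60,[0,0,0],0],[60,[0,0,0],0]])

```text
clock: 16.7
tcp_pos: [0.5907, -0.1054, 0.2538]
orientation: [-3.116, -0.242, 0.08]
wrist_force: [0.2, 0.5, -0.3]
opening: 0.603
```

```bash
python3 - <<'E'
from h import *
go((.45,-.126,.14),4.3)
m,p,d=cam("wrist");C=cloud(m,d);h=cv2.cvtColor(p,cv2.COLOR_RGB2HSV);save("w3.png",p)
Q(m,C,(h[...,0]>=5)&(h[...,0]<20)&(h[...,1]>130)&box(C,.3,.6,-.6,.1,.03,.1),.071,"orange")
print(m["eye"],att(m)[:,2].round(2))
E
```

```text
t 16.7 tcp [ 590.7 -105.4  253.8] tilt 3.06 j6 -0.44 op 0.6 F [ 0.2  0.5 -0.3]
 roll 4.6 shift [-135.8   11.8  120.8]
orange [163. 182.] 305 [ 0.4562 -0.1206  0.071 ] z 0.0702 [array([ 456. , -120.5]), array([23.8, 21. ]), np.float64(51.1)]
orange [149. 291.] 237 [ 0.4442 -0.263   0.071 ] z 0.07 [array([ 444.5, -263.2]), array([26.5, 20.3]), np.float64(54.4)]
[ 0.58663957 -0.02690417  0.39735701] [-0.   -0.3  -0.95]
```

```bash
sed -i 's/"tilt",np.degrees(np.arccos(-M\[2,2\])).round(2)/"zax",np.degrees(M[:2,2]).round(2)/' h.py; python3 - <<'E'
from h import *
go((.456,-.1205,.14),4.3)
E
```

```text
t 16.8 tcp [ 590.6 -105.3  253.7] zax [-3.01  0.62] j6 -0.44 op 0.6 F [-0.3 -0.4  0.2]
 roll 4.6 shift [-129.3    6.8  120.5]
```

Emit:
move_arm(plan=[[60,[-20,2,0],2],[60,[-30,3,10],1.5],[60,[-30,3,10],1],[60,[-30,3,10],0],[60,[-20,3,10],0],[60,[-5,0,10],0],[60,[0,0,0],0],[60,[0,0,0],0]])

```text
clock: 17.55
tcp_pos: [0.4529, -0.1325, 0.2069]
orientation: [-3.127, -0.084, 0.08]
wrist_force: [0.7, 0.6, 0.3]
opening: 0.604
```

```bash
python3 - <<'E'
from h import *
go((.456,-.1205,.11),4.3)
E
```

```text
t 17.6 tcp [ 452.9 -132.5  206.9] zax [-2.95  0.63] j6 -0.47 op 0.6 F [0.7 0.6 0.3]
 roll -1.2 shift [  8.9 -10.3  96.7]
```

Emit:
move_arm(plan=[[60,[9,-10,0],-1],[60,[0,0,25],0],[60,[0,0,30],0],[60,[0,0,30],0],[60,[0,0,10],0],[60,[0,0,0],0],[60,[0,0,0],0]])

```text
clock: 18.25
tcp_pos: [0.4724, -0.119, 0.1127]
orientation: [-3.13, -0.119, 0.056]
wrist_force: [-0.3, 0.6, 0.3]
opening: 0.602
```

```bash
python3 - <<'E'
from h import *
go((.456,-.1205,.04),4.3)
E
```

```text
t 18.2 tcp [ 472.4 -119.   112.7] zax [-2.06  0.44] j6 -0.46 op 0.6 F [-0.3  0.6  0.3]
 roll 0.1 shift [-13.9   1.   73.3]
```

Emit:
move_arm(plan=[[60,[-7,1,5],0],[60,[-7,0,5],0],[60,[0,0,15],0],[60,[0,0,20],0],[60,[-1,0,15],0],[60,[-1,0,8],0],[60,[0,0,3],0],[60,[0,0,0],0],[60,[0,0,0],0]])

```text
clock: 19.15
tcp_pos: [0.4559, -0.1235, 0.0459]
orientation: [-3.136, -0.118, 0.038]
wrist_force: [0.8, 0.2, 0.4]
opening: 0.598
```

```bash
python3 - <<'E'
from h import *
go((.456,-.1205,.04),4.3)
E
```

```text
t 19.1 tcp [ 455.9 -123.5   45.9] zax [-1.39  0.15] j6 -0.47 op 0.6 F [0.8 0.2 0.4]
 roll 0.0 shift [ 0.5 -2.9  5.9]
```

Emit:
move_arm(plan=[[60,[0,-3,3],0],[60,[0,0,3],0],[30,[0,0,0],0],[10,[0,0,0],0],[10,[0,0,0],0],[10,[0,0,0],0],[10,[0,0,0],0],[10,[0,0,-8],0],[10,[0,0,-20],0],[10,[0,0,-25],0],[10,[0,0,-25],0],[10,[0,0,-20],0],[10,[10,-10,-10],0],[10,[20,-20,0],0],[10,[30,-30,0],0],[10,[30,-30,0],0],[10,[30,-30,0],0],[10,[25,-25,0],0],[10,[0,0,0],0],[10,[0,0,0],0]], force=30)

```text
clock: 21.15
tcp_pos: [0.5978, 0.0403, 0.1582]
orientation: [-3.138, -0.114, 0.026]
wrist_force: [-0.0, -0.3, -0.6]
opening: 0.195
```

```bash
python3 - <<'E'
from h import *
go((.6346,.0797,.12),4.3)
E
```

```text
t 21.1 tcp [597.8  40.3 158.2] zax [-0.94  0.04] j6 -0.12 op 0.2 F [-0.  -0.3 -0.6]
 roll -0.1 shift [ 40.3 -36.5  37.7]
```

Emit:
move_arm(plan=[[10,[14,-13,0],0],[10,[14,-13,0],0],[10,[12,-10,0],0],[10,[0,0,10],0],[10,[0,0,10],0],[10,[0,0,10],0],[10,[0,0,5],0],[10,[0,0,0],0],[10,[0,0,0],0]])

```text
clock: 22.05
tcp_pos: [0.6278, 0.0735, 0.1188]
orientation: [3.139, 0.106, -0.04]
wrist_force: [0.1, -0.4, -0.8]
opening: 0.197
```

```bash
python3 - <<'E'
from h import *
go((.6346,.0797,.09),4.3)
m,p,d=cam("wrist");save("w4.png",p)
C=cloud(m,d);Q(m,C,box(C,.585,.705,-.085,.11,-.05,.036),.04,"well",60)
h=cv2.cvtColor(p,cv2.COLOR_RGB2HSV);Q(m,C,(h[...,0]>=5)&(h[...,0]<20)&(h[...,1]>130),.15,"orange")
E
```

```text
t 22.1 tcp [627.8  73.5 118.8] zax [-1.47 -0.1 ] j6 -0.06 op 0.2 F [ 0.1 -0.4 -0.8]
 roll -0.4 shift [ 8.  -5.7 28.6]
well [289. 209.] 571 [0.6346 0.0811 0.04  ] z 0.0164 [array([634.7,  81. ]), array([21.2, 20. ]), np.float64(4.2)]
well [289. 351.] 313 [ 0.6449 -0.0519  0.04  ] z 0.0277 [array([645. , -51.9]), array([20.1, 18.7]), np.float64(25.9)]
orange [278. 301.] 1598 [0.6292 0.0765 0.15  ] z 0.1482 [array([629. ,  76.2]), array([16.8, 24.8]), np.float64(4.9)]
```

View pics/w4.png

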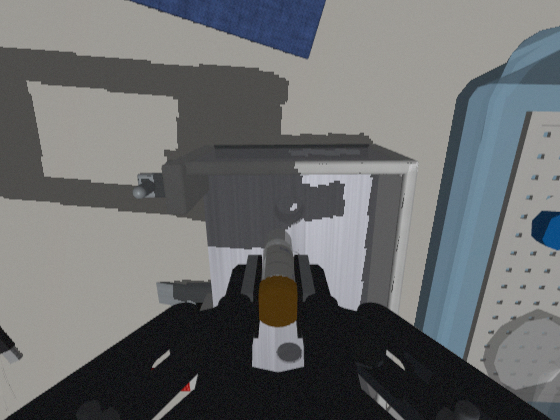

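The view shows the tube held by its body, cap at (278,301) and bottom near (279,237), with empty well 4 at (289,209).

Emit:
move_arm(plan=[[10,[4,-3,0],-0.4],[10,[4,-3,0],0],[10,[0,0,8],0],[10,[0,0,8],0],[10,[0,0,6],0],[10,[0,0,3],0],[10,[0,0,0],0],[10,[0,0,0],0]])

```text
clock: 22.9
tcp_pos: [0.636, 0.0808, 0.092]
orientation: [3.138, 0.119, -0.038]
wrist_force: [-0.6, 0.8, 0.7]
opening: 0.195
```

```bash
python3 - <<'E'
from h import *
go((.6352,.0803,.09),4.3)
E
```

```text
t 22.9 tcp [636.   80.8  92. ] zax [-1.39 -0.1 ] j6 -0.06 op 0.19 F [-0.6  0.8  0.7]
 roll 0.0 shift [-0.7  0.5  2. ]
```

Emit:
move_arm(plan=[[10,[-0.5,0.5,4],0],[10,[0,0,5],0],[10,[0,0,5],0],[10,[0,0,4],0],[10,[0,0,0],0],[10,[0,0,0],0]])

```text
clock: 23.5
tcp_pos: [0.6351, 0.08, 0.0727]
orientation: [3.138, 0.119, -0.037]
wrist_force: [-1.2, 0.3, 0.1]
opening: 0.194
```

```bash
python3 - <<'E'
from h import *
go((.6352,.0803,.057),4.3)
E
```

```text
t 23.5 tcp [635.1  80.   72.7] zax [-1.36 -0.1 ] j6 -0.06 op 0.19 F [-1.2  0.3  0.1]
 roll 0.0 shift [ 0.5 -0.3 15.7]
```

Emit:
move_arm(plan=[[10,[0,0,5],0],[10,[0,0,5],0],[10,[0,0,4],0],[10,[0,0,2],0],[10,[0,0,0],0],[30,[0,0,0],0],[50,[0,0,0],0],[50,[0,0,0],0],[50,[0,0,-5],0],[50,[0,0,-15],0],[50,[0,0,-30],0],[50,[0,0,-30],0],[50,[0,0,-30],0],[50,[0,0,-10],0],[50,[0,0,0],0]])

```text
clock: 25.0
tcp_pos: [0.6384, 0.0803, 0.1852]
orientation: [3.138, 0.119, -0.033]
wrist_force: [0.5, -0.1, 0.2]
opening: 0.497
```

```bash
python3 - <<'E'
from h import *
go((.4442,-.263,.14),4.3)
m,p,d=cam("wrist");save("w5.png",p);C=cloud(m,d)
h=cv2.cvtColor(p,cv2.COLOR_RGB2HSV);Q(m,C,(h[...,0]>=5)&(h[...,0]<20)&(h[...,1]>130),.087,"orange")
E
```

```text
t 25.0 tcp [638.4  80.3 185.2] zax [-1.21 -0.1 ] j6 -0.06 op 0.5 F [ 0.5 -0.1  0.2]
 roll 0.0 shift [-218.4  327.7   49.8]
orange [275. 210.] 483 [0.635  0.0802 0.087 ] z 0.0862 [array([635.1,  80. ]), array([21.8, 21.2]), np.float64(68.1)]
```

Emit:
move_arm(plan=[[60,[-10,15,0],0],[60,[-18,27,0],0],[60,[-22,33,0],0],[60,[-22,33,0],0],[60,[-22,33,0],0],[60,[-22,33,0],0],[60,[-22,33,0],0],[60,[-22,33,0],0],[60,[-22,33,0],0],[60,[-18,27,0],0],[60,[-12,18,0],0],[60,[-6,8,0],0],[60,[0,0,0],0],[60,[0,0,0],0]])

```text
clock: 26.45
tcp_pos: [0.4163, -0.273, 0.1707]
orientation: [-3.125, -0.118, 0.089]
wrist_force: [-0.5, 0.7, 0.4]
opening: 0.597
```

```bash
python3 - <<'E'
from h import *
m,p,d=cam("wrist");C=cloud(m,d)
h=cv2.cvtColor(p,cv2.COLOR_RGB2HSV);Q(m,C,(h[...,0]>=5)&(h[...,0]<20)&(h[...,1]>130),.071,"orange")
Q(m,C,(h[...,0]>=20)&(h[...,0]<32)&(h[...,1]>130),.071,"yellow")
go((.4442,-.263,.10),4.3)
E
```

```text
orange [315. 206.] 494 [ 0.4418 -0.2656  0.071 ] z 0.0701 [array([ 441.9, -265.6]), array([20.7, 22.3]), np.float64(24.3)]
orange [325. 279.] 100 [ 0.4579 -0.3324  0.071 ] z 0.0699 [array([ 457.5, -332.3]), array([ 6., 20.]), np.float64(2.9)]
yellow [329. 320.] 561 [ 0.4668 -0.3747  0.071 ] z 0.0663 [array([ 464.3, -371.7]), array([13.5, 61.2]), np.float64(19.3)]
t 26.5 tcp [ 416.4 -272.8  170.7] zax [-3.3   0.65] j6 -0.76 op 0.6 F [-0.6 -0.3 -0.4]
 roll 0.1 shift [32.4 -6.6 69.1]
```

Emit:
move_arm(plan=[[60,[10,-4,5],0],[60,[10,-3,10],0],[60,[0,0,25],0],[60,[0,0,25],0],[60,[0,0,10],0],[60,[0,0,0],0],[60,[0,0,0],0]])

```text
clock: 27.2
tcp_pos: [0.4394, -0.2568, 0.0901]
orientation: [-3.124, -0.133, 0.085]
wrist_force: [0.1, -0.8, 0.3]
opening: 0.601
```

```bash
python3 - <<'E'
from h import *
go((.442,-.2653,.04),4.3)
E
```

```text
t 27.2 tcp [ 439.4 -256.8   90.1] zax [-3.15  0.65] j6 -0.71 op 0.6 F [ 0.1 -0.8  0.3]
 roll 0.6 shift [ 4.7  9.5 49.7]
```

Emit:
move_arm(plan=[[60,[1,5,0],0.5],[60,[1,4,3],0],[60,[0,0,12],0],[60,[0,0,15],0],[60,[0,0,8],0],[60,[0,0,4],0],[60,[0,0,0],0],[60,[0,0,0],0]])

```text
clock: 28.0
tcp_pos: [0.4428, -0.2686, 0.048]
orientation: [-3.13, -0.117, 0.076]
wrist_force: [0.9, -0.3, 0.5]
opening: 0.594
```

```bash
python3 - <<'E'
from h import *
go((.442,-.2653,.04),4.3)
E
```

```text
t 28.0 tcp [ 442.8 -268.6   48. ] zax [-2.8   0.39] j6 -0.71 op 0.59 F [ 0.9 -0.3  0.5]
 roll -0.0 shift [-0.2 -3.3  8.1]
```

Emit:
move_arm(plan=[[60,[0,-3,4],0],[60,[0,0,4],0],[30,[0,0,0],0],[10,[0,0,0],0],[10,[0,0,0],0],[10,[0,0,0],0],[10,[0,0,0],0],[10,[0,0,-8],0],[10,[0,0,-20],0],[10,[0,0,-25],0],[10,[0,0,-25],0],[10,[0,0,-20],0],[10,[10,-10,-10],0],[10,[20,-26,0],0],[10,[30,-40,0],0],[10,[30,-40,0],0],[10,[30,-40,0],0],[10,[30,-40,0],0],[10,[20,-26,0],0],[10,[0,0,0],0]], force=30)

```text
clock: 30.0
tcp_pos: [0.6078, -0.0228, 0.1504]
orientation: [-3.131, -0.109, 0.065]
wrist_force: [-0.5, -0.1, -0.2]
opening: 0.195
```

```bash
python3 - <<'E'
from h import *
go((.6383,.0352,.12),4.3)
E
```

```text
t 30.0 tcp [607.8 -22.8 150.4] zax [-2.39  0.39] j6 -0.22 op 0.19 F [-0.5 -0.1 -0.2]
 roll -0.3 shift [ 35.9 -55.2  29.5]
```

Emit:
move_arm(plan=[[10,[9,-14,0],0],[10,[12,-18,0],0],[10,[10,-15,0],0],[10,[4,-7,0],0],[10,[0,0,10],0],[10,[0,0,12],0],[10,[0,0,12],0],[10,[0,0,8],0],[10,[0,0,4],0],[10,[0,0,0],0],[10,[0,0,0],0]])

```text
clock: 31.1
tcp_pos: [0.6328, 0.036, 0.0961]
orientation: [-3.131, -0.109, 0.08]
wrist_force: [0.8, 0.2, 0.1]
opening: 0.192
```

```bash
python3 - <<'E'
from h import *
go((.6396,.0350,.09),4.3)
E
```

```text
t 31.1 tcp [632.8  36.   96.1] zax [-2.94  0.33] j6 -0.12 op 0.19 F [0.8 0.2 0.1]
 roll -0.3 shift [7.  1.6 5.7]
```

Emit:
move_arm(plan=[[10,[4,1,0],0],[10,[3,0,2],0],[10,[0,0,3],0],[10,[0,0,0],0],[10,[0,0,0],0]])

```text
clock: 31.6
tcp_pos: [0.6418, 0.0352, 0.0919]
orientation: [-3.132, -0.108, 0.075]
wrist_force: [-0.5, -0.1, -0.3]
opening: 0.192
```

```bash
python3 - <<'E'
from h import *
go((.640,.0350,.057),4.3)
m,p,d=cam("wrist");save("w6.png",p);C=cloud(m,d)
h=cv2.cvtColor(p,cv2.COLOR_RGB2HSV);Q(m,C,(h[...,0]>=5)&(h[...,0]<20)&(h[...,1]>130),.121,"orange")
E
```

```text
t 31.6 tcp [641.8  35.2  91.9] zax [-2.74  0.32] j6 -0.13 op 0.19 F [-0.5 -0.1 -0.3]
 roll -0.3 shift [-0.2  0.4 34.9]
orange [270. 184.] 1256 [0.6374 0.0879 0.121 ] z 0.0861 [array([637.3,  87.7]), array([16.5, 17.1]), np.float64(4.7)]
orange [277. 301.] 1563 [0.6439 0.0364 0.121 ] z 0.1216 [array([643.9,  36.3]), array([16.9, 25.2]), np.float64(5.0)]
```

Emit:
move_arm(plan=[[10,[-0.7,0,3],0],[10,[0,0,5],0],[10,[0,0,5],0],[10,[0,0,5],0],[10,[0,0,0],0],[10,[0,0,0],0]])

```text
clock: 32.25
tcp_pos: [0.6394, 0.0354, 0.0719]
orientation: [-3.131, -0.109, 0.076]
wrist_force: [0.4, 0.5, -0.3]
opening: 0.194
```

```bash
python3 - <<'E'
from h import *
go((.640,.0350,.057),4.3)
E
```

```text
t 32.2 tcp [639.4  35.4  71.9] zax [-2.81  0.32] j6 -0.13 op 0.19 F [ 0.4  0.5 -0.3]
 roll -0.3 shift [ 1.3  0.6 14.9]
```

Emit:
move_arm(plan=[[10,[0,0,5],0],[10,[0,0,5],0],[10,[0.5,0,3],0],[10,[0,0,2],0],[10,[0,0,0],0],[30,[0,0,0],0],[50,[0,0,0],0],[50,[0,0,0],0],[50,[0,0,-5],0],[50,[0,0,-15],0],[50,[0,0,-30],0],[50,[0,0,-30],0],[50,[0,0,-30],0],[50,[0,0,-10],0],[50,[0,0,0],0]])

```text
clock: 33.75
tcp_pos: [0.646, 0.0348, 0.1851]
orientation: [-3.132, -0.109, 0.072]
wrist_force: [-0.4, 0.3, 0.5]
opening: 0.502
```

```bash
python3 - <<'E'
from h import *
go((.466,-.333,.15),4.3)
m,p,d=cam("wrist");save("w7.png",p);C=cloud(m,d)
h=cv2.cvtColor(p,cv2.COLOR_RGB2HSV);Q(m,C,(h[...,0]>=5)&(h[...,0]<20)&(h[...,1]>130),.087,"orange")
E
```

```text
t 33.8 tcp [646.   34.8 185.1] zax [-2.65  0.31] j6 -0.12 op 0.5 F [-0.4  0.3  0.5]
 roll -0.3 shift [-205.3  353.7   41.4]
orange [273. 156.] 530 [0.6353 0.0792 0.087 ] z 0.0863 [array([635.2,  79.1]), array([21.2, 21.1]), np.float64(4.4)]
orange [273. 209.] 481 [0.6387 0.0358 0.087 ] z 0.0861 [array([638.8,  36. ]), array([20.8, 22.6]), np.float64(4.4)]
```

Emit:
move_arm(plan=[[60,[-6,10,0],0],[60,[-11,20,0],0],[60,[-11,20,0],0],[60,[-11,20,0],0],[60,[-11,20,0],0],[60,[-11,20,0],0],[60,[-11,20,0],0],[60,[-11,20,0],0],[60,[-11,20,0],0],[60,[-11,20,0],0],[60,[-11,20,0],0],[60,[-11,20,0],0],[60,[-11,20,0],0],[60,[-11,20,0],0],[60,[-11,20,0],0],[60,[-11,20,0],0],[60,[-11,20,0],0],[60,[-11,20,0],0],[60,[-6,10,0],0],[60,[0,0,0],0]])

```text
clock: 35.8
tcp_pos: [0.4321, -0.3514, 0.1592]
orientation: [-3.102, -0.107, 0.165]
wrist_force: [0.2, 0.2, 0.0]
opening: 0.599
```

```bash
python3 - <<'E'
from h import *
m,p,d=cam("wrist");C=cloud(m,d)
h=cv2.cvtColor(p,cv2.COLOR_RGB2HSV);Q(m,C,(h[...,0]>=5)&(h[...,0]<20)&(h[...,1]>130),.071,"orange")
Q(m,C,(h[...,0]>=20)&(h[...,0]<32)&(h[...,1]>130),.071,"yellow")
go((.466,-.333,.10),4.3)
E
```

```text
orange [334. 201.] 575 [ 0.4662 -0.3337  0.071 ] z 0.0702 [array([ 466.2, -333.5]), array([21.4, 21.5]), np.float64(5.8)]
yellow [332. 249.] 600 [ 0.4697 -0.3737  0.071 ] z 0.0462 [array([ 468.6, -376.5]), array([21.6, 37.2]), np.float64(25.9)]
t 35.9 tcp [ 432.3 -350.6  159.1] zax [-6.14  1.73] j6 -0.82 op 0.6 F [-0.2  0.   0.3]
 roll -0.2 shift [ 40.9 -12.9  55.6]
```

Emit:
move_arm(plan=[[60,[0,0,0],2],[60,[0,0,0],2],[60,[0,0,0],2],[60,[0,0,0],2],[60,[0,0,0],2],[60,[0,0,0],2],[60,[0,0,0],2],[60,[0,0,0],2],[60,[0,0,0],2],[60,[0,0,0],2],[60,[0,0,0],2],[60,[0,0,0],2],[60,[0,0,0],2],[60,[0,0,0],2],[60,[0,0,0],2],[60,[0,0,0],2],[60,[0,0,0],2],[60,[0,0,0],2],[60,[0,0,0],2],[60,[0,0,0],2]])

```text
clock: 37.85
tcp_pos: [0.4356, -0.3195, 0.1513]
orientation: [-2.966, 0.977, 0.201]
wrist_force: [-0.5, 0.2, -0.0]
opening: 0.599
```

```bash
python3 - <<'E'
from h import *
go((.466,-.3335,.10),4.3)
print(status.sense()["joints"].round(4))
E
```

```text
t 37.9 tcp [ 435.6 -319.5  151.3] zax [-6.75  2.98] j6 -0.08 op 0.6 F [-0.5  0.2 -0. ]
 roll -40.9 shift [34.8 19.3 46.5]
[-0.7328  0.4258  1.6322 -0.0431  1.2066 -0.0786]
```

Emit:
move_arm(plan=[[60,[0,0,-20],-8.5],[60,[0,0,-20],-8.5],[60,[0,0,-20],-8.5],[60,[0,0,-20],-8.5],[60,[0,0,-20],-7],[60,[0,0,0],0]])

```text
clock: 38.45
tcp_pos: [0.4484, -0.3149, 0.2506]
orientation: [-3.066, -0.156, 0.185]
wrist_force: [-0.4, 0.5, 0.0]
opening: 0.605
```

Emit:
move_arm(plan=[[60,[0,0,0],0],[60,[0,0,0],0],[60,[0,0,0],0],[60,[0,0,0],0],[60,[0,0,0],0]])

```text
clock: 38.95
tcp_pos: [0.4468, -0.3111, 0.2464]
orientation: [-3.061, -0.146, 0.193]
wrist_force: [-0.4, 0.5, 0.1]
opening: 0.602
```

Emit:
move_arm(plan=[[60,[0,0,40],0],[60,[0,0,40],0],[60,[0,0,0],0]])

```text
clock: 39.25
tcp_pos: [0.4372, -0.3069, 0.1659]
orientation: [-3.064, -0.144, 0.189]
wrist_force: [-0.5, 0.7, 0.1]
opening: 0.6
```

Emit:
move_arm(plan=[[60,[0,0,-50],0],[60,[0,0,-50],0],[60,[0,0,0],0]])

```text
clock: 39.55
tcp_pos: [0.4491, -0.3128, 0.2687]
orientation: [-3.058, -0.141, 0.196]
wrist_force: [-0.2, -0.9, 0.4]
opening: 0.602
```

Emit:
move_arm(plan=[[60,[0,-40,0],0],[60,[0,-40,0],0],[60,[0,0,0],0]])

```text
clock: 39.85
tcp_pos: [0.4443, -0.2339, 0.2809]
orientation: [-3.064, -0.136, 0.187]
wrist_force: [0.7, -0.2, 0.6]
opening: 0.597
```

```bash
python3 - <<'E'
from h import *
go((.466,-.3335,.10),4.3)
def zt(v): 
    return np.degrees(R.from_rotvec(v).as_matrix()[:2,2])
print(status.sense()["joints"].round(4))
E
```

```text
t 39.9 tcp [ 444.3 -233.9  280.9] zax [-7.11  3.62] j6 -0.69 op 0.6 F [ 0.7 -0.2  0.6]
 roll 1.0 shift [ 35.7 113.5 170.2]
[-0.6081  0.2532  1.5477 -0.0191  1.4791 -0.6934]
```

Emit:
move_arm(plan=[[60,[0,0,0],0],[60,[0,0,0],0],[60,[0,0,0],0],[60,[0,0,0],0],[60,[0,0,0],0]])

```text
clock: 40.35
tcp_pos: [0.4453, -0.2366, 0.2831]
orientation: [-3.067, -0.134, 0.184]
wrist_force: [-0.1, 1.2, 1.0]
opening: 0.6
```

```bash
python3 - <<'E'
from h import *
go((.466,-.3335,.10),4.3);print(status.sense()["joints"].round(4))
E
```

```text
t 40.4 tcp [ 445.3 -236.6  283.1] zax [-6.98  3.46] j6 -0.69 op 0.6 F [-0.1  1.2  1. ]
 roll 0.9 shift [ 34.7 110.5 173. ]
[-0.6103  0.2528  1.5423 -0.0204  1.4813 -0.6944]
```

Emit:
move_arm(plan=[[60,[0,0,0],0],[60,[0,0,0],0],[60,[0,0,0],0],[60,[0,0,0],0],[60,[0,0,0],0]])

```text
clock: 40.85
tcp_pos: [0.445, -0.2374, 0.2823]
orientation: [-3.066, -0.132, 0.186]
wrist_force: [-0.0, 0.6, 0.4]
opening: 0.599
```

```bash
python3 - <<'E'
from h import *
go((.466,-.3335,.10),4.3);print(status.sense()["joints"].round(4))
E
```

```text
t 40.9 tcp [ 445.  -237.4  282.3] zax [-7.06  3.52] j6 -0.69 op 0.6 F [-0.   0.6  0.4]
 roll 0.9 shift [ 35.2 109.8 172. ]
[-0.6118  0.2546  1.5421 -0.0205  1.4814 -0.6946]
```

Emit:
move_arm(plan=[[60,[0,-12,0],0],[60,[0,-12,0],0],[60,[0,-12,0],0],[60,[0,-12,0],0],[60,[0,-12,0],0],[60,[0,-12,0],0],[60,[0,-12,0],0],[60,[0,-12,0],0],[60,[0,-12,0],0],[60,[0,-12,0],0],[60,[0,-12,0],0],[60,[0,-12,0],0],[60,[0,-12,0],0],[60,[0,-12,0],0],[60,[0,-12,0],0],[60,[0,-12,0],0],[60,[0,-12,0],0],[60,[0,-12,0],0],[60,[0,-12,0],0],[60,[0,0,0],0]])

```text
clock: 42.85
tcp_pos: [0.424, 0.0114, 0.3006]
orientation: [-3.065, -0.135, 0.184]
wrist_force: [-0.7, -0.7, -0.0]
opening: 0.6
```

```bash
python3 - <<'E'
from h import *
go((.466,-.3335,.15),4.3);print(status.sense()["joints"].round(4))
E
```

```text
t 42.9 tcp [424.   11.4 300.6] zax [-7.02  3.56] j6 -0.27 op 0.6 F [-0.7 -0.7 -0. ]
 roll 1.0 shift [ 33.7 356.7 122.6]
[-0.1723  0.1083  1.6828  0.0405  1.4824 -0.2664]
```

Emit:
move_arm(plan=[[60,[0,49,0],0],[60,[0,49,0],0],[60,[0,49,0],0],[60,[0,49,0],0],[60,[0,0,0],0]])

```text
clock: 43.35
tcp_pos: [0.443, -0.1886, 0.2862]
orientation: [-3.068, -0.149, 0.18]
wrist_force: [-0.1, 0.0, 0.7]
opening: 0.607
```

```bash
python3 - <<'E'
from h import *
go((.466,-.3335,.15),4.3);print(status.sense()["joints"].round(4))
E
```

```text
t 43.4 tcp [ 443.  -188.6  286.2] zax [-6.85  3.36] j6 -0.63 op 0.61 F [-0.1  0.   0.7]
 roll 1.5 shift [ 27.7 154.9 123.8]
[-0.5376  0.2142  1.5864 -0.0109  1.4742 -0.6329]
```

Emit:
move_arm(plan=[[60,[11,0,0],0],[60,[11,0,0],0],[60,[11,0,0],0],[60,[11,0,0],0],[60,[11,0,0],0],[60,[11,0,0],0],[60,[11,0,0],0],[60,[11,0,0],0],[60,[11,0,0],0],[60,[11,0,0],0],[60,[11,0,0],0],[60,[11,0,0],0],[60,[11,0,0],0],[60,[11,0,0],0],[60,[11,0,0],0],[60,[11,0,0],0],[60,[11,0,0],0],[60,[11,0,0],0],[60,[11,0,0],0],[60,[0,0,0],0]])

```text
clock: 45.35
tcp_pos: [0.6691, -0.1612, 0.2592]
orientation: [-3.066, -0.154, 0.181]
wrist_force: [-1.0, 0.1, 0.3]
opening: 0.598
```

```bash
python3 - <<'E'
from h import *
go((.466,-.3335,.15),4.3);print(status.sense()["joints"].round(4))
E
```

```text
t 45.4 tcp [ 669.1 -161.2  259.2] zax [-6.89  3.43] j6 -0.45 op 0.6 F [-1.   0.1  0.3]
 roll 1.7 shift [-201.4  165.4  122.3]
[-0.3453  0.5435  1.1418  0.0157  1.5902 -0.4462]
```

Emit:
move_arm(plan=[[60,[-49,0,0],0],[60,[-49,0,0],0],[60,[-49,0,0],0],[60,[-30,0,0],0],[60,[0,0,0],0]])

```text
clock: 45.85
tcp_pos: [0.4884, -0.1794, 0.2768]
orientation: [-3.065, -0.157, 0.187]
wrist_force: [0.0, -1.3, 0.9]
opening: 0.598
```

```bash
python3 - <<'E'
from h import *
go((.466,-.3335,.15),4.3);print(status.sense()["joints"].round(4))
E
```

```text
t 45.9 tcp [ 488.4 -179.4  276.8] zax [-7.14  3.46] j6 -0.58 op 0.6 F [ 0.  -1.3  0.9]
 roll 1.8 shift [-18.4 160.7 119. ]
[-0.4817  0.2828  1.5163 -0.0043  1.4812 -0.5833]
```

Emit:
move_arm(plan=[[60,[45,0,-10],0],[60,[45,0,-10],0],[60,[45,0,-10],0],[60,[45,0,-10],0],[60,[45,0,-10],0],[60,[45,0,-10],0],[60,[45,0,-10],0],[60,[40,0,-5],0],[60,[0,0,0],0]])

```text
clock: 46.75
tcp_pos: [0.8613, -0.1429, 0.3035]
orientation: [-3.064, -0.152, 0.188]
wrist_force: [-0.2, -0.5, -1.8]
opening: 0.599
```

```bash
python3 - <<'E'
from h import *
go((.466,-.3335,.15),4.3);print(status.sense()["joints"].round(4))
E
```

```text
t 46.8 tcp [ 861.3 -142.9  303.5] zax [-7.19  3.54] j6 -0.34 op 0.6 F [-0.2 -0.5 -1.8]
 roll 1.6 shift [-386.9  174.4  189.8]
[-0.2555  0.8853  0.3894  0.031   2.0042 -0.3436]
```

Emit:
move_arm(plan=[[60,[25,0,-3],0],[60,[25,0,-3],0],[60,[25,0,-3],0],[60,[0,0,0],0]])

```text
clock: 47.15
tcp_pos: [0.9054, -0.1281, 0.279]
orientation: [-3.066, -0.152, 0.168]
wrist_force: [-0.9, -0.7, 0.4]
opening: 0.6
```

```bash
python3 - <<'E'
from h import *
go((.466,-.3335,.15),4.3);print(status.sense()["joints"].round(4))
E
```

```text
t 47.1 tcp [ 905.4 -128.1  279. ] zax [-6.42  3.52] j6 -0.31 op 0.6 F [-0.9 -0.7  0.4]
 roll 1.6 shift [-437.   183.8  164.6]
[-0.23    0.9911  0.2204  0.0388  2.0533 -0.3133]
```

Emit:
move_arm(plan=[[60,[40,0,0],0],[60,[40,0,0],0],[60,[40,0,0],0],[60,[40,0,0],0],[60,[0,0,0],0]])

```text
clock: 47.65
tcp_pos: [0.9658, -0.0999, 0.2442]
orientation: [-3.092, -0.147, -0.01]
wrist_force: [-1.4, -0.3, -1.0]
opening: 0.597
```

```bash
python3 - <<'E'
from h import *
go((.466,-.3335,.15),4.3);print(status.sense()["joints"].round(4))
E
```

```text
t 47.6 tcp [965.8 -99.9 244.2] zax [0.23 2.63] j6 -0.27 op 0.6 F [-1.4 -0.3 -1. ]
 roll 1.1 shift [-516.6  199.3   81.4]
[-0.1917  1.0248  0.2198  0.0484  1.9015 -0.2708]
```

Emit:
move_arm(plan=[[60,[-28,30,-5],0],[60,[-28,39,-5],0],[60,[-28,39,-3],0],[60,[-28,39,-3],0],[60,[-28,39,-3],0],[60,[-28,39,-3],0],[60,[-28,39,-3],0],[60,[-28,39,-3],0],[60,[-28,39,0],0],[60,[-28,39,0],0],[60,[-28,39,0],0],[60,[-28,39,0],0],[60,[-28,39,0],0],[60,[0,0,0],0],[60,[0,0,0],0]])

```text
clock: 49.15
tcp_pos: [0.6286, -0.6489, 0.291]
orientation: [-3.121, -0.142, -0.048]
wrist_force: [0.8, 1.2, 0.5]
opening: 0.602
```

```bash
python3 - <<'E'
from h import *
go((.64,-.76,.27),4.3);print(status.sense()["joints"].round(4))
E
```

```text
t 49.1 tcp [ 628.6 -648.9  291. ] zax [1.71 1.04] j6 -0.98 op 0.6 F [0.8 1.2 0.5]
 roll 0.9 shift [  2.4 111.9  19.4]
[-0.892   0.8288  0.5244  0.0355  1.7836 -0.9755]
```

Emit:
move_arm(plan=[[60,[-17,-30,0],0.5],[60,[-17,-40,12],0],[60,[-17,-40,15],0],[60,[-17,-40,15],0],[60,[-17,-40,15],0],[60,[-17,-40,15],0],[60,[-17,-40,15],0],[60,[-17,-40,15],0],[60,[-3,-10,10],0],[60,[0,0,0],0],[60,[0,0,0],0]])

```text
clock: 50.25
tcp_pos: [0.4593, -0.3188, 0.1867]
orientation: [-3.136, -0.143, -0.067]
wrist_force: [0.5, -0.3, -0.1]
opening: 0.599
```

```bash
python3 - <<'E'
from h import *
go((.466,-.3335,.10),4.3);print(status.sense()["joints"].round(4))
E
```

```text
t 50.2 tcp [ 459.3 -318.8  186.7] zax [2.45 0.2 ] j6 -0.86 op 0.6 F [ 0.5 -0.3 -0.1]
 roll 0.9 shift [ 1.9 15.2 86.9]
[-0.7518  0.3292  1.6802  0.0356  1.1036 -0.8587]
```

Emit:
move_arm(plan=[[60,[0,8,0],1],[60,[0,7,10],0],[60,[-2,0,25],0],[60,[-2,0,25],0],[60,[-1,0,20],0],[60,[0,0,0],0],[60,[0,0,0],0]])

```text
clock: 50.95
tcp_pos: [0.4671, -0.3489, 0.1072]
orientation: [3.127, 0.107, 0.085]
wrist_force: [0.7, -0.6, 0.2]
opening: 0.6
```

```bash
python3 - <<'E'
from h import *
go((.466,-.3335,.04),4.3)
E
```

```text
t 51.0 tcp [ 467.1 -348.9  107.2] zax [ 3.12 -0.55] j6 -0.87 op 0.6 F [ 0.7 -0.6  0.2]
 roll -0.3 shift [ -3.5 -16.3  66.9]
```

Emit:
move_arm(plan=[[60,[-2,-8,0],0],[60,[-2,-8,5],0],[60,[-1,-1,15],0],[60,[-1,-2,15],0],[60,[-1,-2,12],0],[60,[0,-1,8],0],[60,[0,0,3],0],[60,[0,0,0],0],[60,[0,0,0],0]])

```text
clock: 51.85
tcp_pos: [0.4649, -0.328, 0.0526]
orientation: [3.119, 0.108, 0.097]
wrist_force: [-0.8, 0.1, 1.0]
opening: 0.603
```

```bash
python3 - <<'E'
from h import *
go((.466,-.3335,.04),4.3)
E
```

```text
t 51.9 tcp [ 464.9 -328.    52.6] zax [ 3.61 -1.  ] j6 -0.86 op 0.6 F [-0.8  0.1  1. ]
 roll -0.3 shift [-0.1  5.3 12.7]
```

Emit:
move_arm(plan=[[60,[0,5,6],0],[60,[0,0,6],0],[30,[0,0,0],0],[10,[0,0,0],0],[10,[0,0,0],0],[10,[0,0,0],0],[10,[0,0,0],0],[10,[0,0,-8],0],[10,[0,0,-25],0],[10,[0,0,-30],0],[10,[0,0,-30],0],[10,[0,0,-25],0],[10,[10,-10,-10],0],[10,[20,-31,0],0],[10,[25,-42,0],0],[10,[25,-42,0],0],[10,[25,-42,0],0],[10,[25,-42,0],0],[10,[20,-30,0],0],[10,[0,0,0],0]], force=30)

```text
clock: 53.85
tcp_pos: [0.5987, -0.0718, 0.1805]
orientation: [3.118, 0.099, 0.11]
wrist_force: [-1.0, 0.2, -0.7]
opening: 0.195
```

```bash
python3 - <<'E'
from h import *
go((.6418,-.0095,.12),4.3)
E
```

```text
t 53.9 tcp [598.7 -71.8 180.5] zax [ 4.06 -1.  ] j6 -0.3 op 0.2 F [-1.   0.2 -0.7]
 roll -0.6 shift [ 43.3 -60.3  62.3]
```

Emit:
move_arm(plan=[[10,[11,-15,0],-0.5],[10,[13,-19,0],0],[10,[10,-16,0],0],[10,[4,-8,5],0],[10,[0,0,15],0],[10,[0,0,20],0],[10,[0,0,20],0],[10,[0,0,10],0],[10,[0,0,0],0],[10,[0,0,0],0]])

```text
clock: 54.85
tcp_pos: [0.6341, -0.0072, 0.1053]
orientation: [3.119, 0.118, 0.098]
wrist_force: [0.5, -0.5, -0.1]
opening: 0.195
```

```bash
python3 - <<'E'
from h import *
go((.6398,-.0095,.09),4.3)
m,p,d=cam("wrist");save("w8.png",p);C=cloud(m,d)
h=cv2.cvtColor(p,cv2.COLOR_RGB2HSV)
for uv in comps((h[...,0]>=5)&(h[...,0]<20)&(h[...,1]>130),50): print(np.median(C[uv[:,1].astype(int),uv[:,0].astype(int)],0).round(4),len(uv))
E
```

```text
t 54.9 tcp [634.1  -7.2 105.3] zax [ 3.63 -0.95] j6 -0.18 op 0.2 F [ 0.5 -0.5 -0.1]
 roll 0.1 shift [ 4.5  2.3 15.6]
[0.6351 0.0788 0.0862] 1381
[0.6384 0.0347 0.0861] 1101
[ 0.633  -0.0044  0.1339] 1495
```

View pics/w8.png

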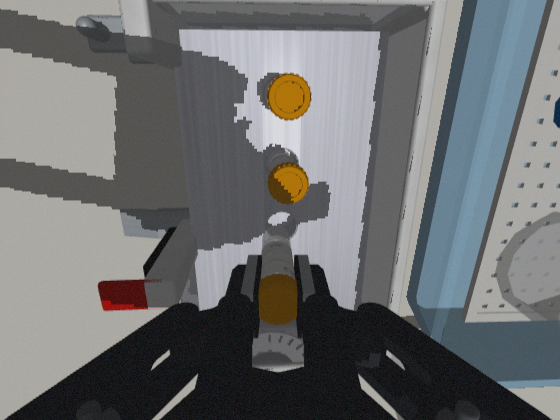

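Tubes A (290,97) and B (289,184) are seated, and the third hangs over well 2 at (282,220).

Emit:
move_arm(plan=[[10,[2,1,0],0],[10,[2,1,2],0],[10,[0,0,6],0],[10,[-0.5,0,5],0],[10,[0,0,0],0],[10,[0,0,0],0]])

```text
clock: 55.5
tcp_pos: [0.6412, -0.0099, 0.0947]
orientation: [3.118, 0.117, 0.107]
wrist_force: [-1.1, -0.1, 0.3]
opening: 0.198
```

```bash
python3 - <<'E'
from h import *
go((.639,-.0095,.09),4.3)
E
```

```text
t 55.5 tcp [641.2  -9.9  94.7] zax [ 3.95 -1.  ] j6 -0.19 op 0.2 F [-1.1 -0.1  0.3]
 roll 0.1 shift [-2.4 -0.7  4.5]
```

Emit:
move_arm(plan=[[10,[-2,-0.5,1],0],[10,[-0.5,0,4],0],[10,[-0.4,0,6],0],[10,[-0.4,0,6],0],[10,[-0.3,0,4],0],[10,[0,0,0],0],[10,[0,0,0],0]])

```text
clock: 56.2
tcp_pos: [0.6382, -0.0099, 0.071]
orientation: [3.118, 0.118, 0.105]
wrist_force: [0.5, 0.1, 0.7]
opening: 0.197
```

```bash
python3 - <<'E'
from h import *
go((.6395,-.0095,.057),4.3)
E
```

```text
t 56.2 tcp [638.2  -9.9  71. ] zax [ 3.87 -0.98] j6 -0.19 op 0.2 F [0.5 0.1 0.7]
 roll 0.1 shift [ 0.4 -0.6 14. ]
```

Emit:
move_arm(plan=[[10,[-0.3,0,5],0],[10,[-0.3,0,5],0],[10,[0,0,3],0],[10,[0,0,1],0],[10,[0,0,0],0],[30,[0,0,0],0],[50,[0,0,0],0],[50,[0,0,0],0],[50,[0,0,-5],0],[50,[0,0,-15],0],[50,[0,0,-30],0],[50,[0,0,-40],0],[50,[0,0,-45],0],[50,[0,0,-30],0],[50,[0,0,0],0],[50,[0,0,0],0]])

```text
clock: 57.8
tcp_pos: [0.6272, -0.0072, 0.2343]
orientation: [3.117, 0.118, 0.112]
wrist_force: [0.3, -0.8, -1.6]
opening: 0.501
```

```bash
python3 - <<'E'
from h import *
go((.40,.06,.27),4.3)
m,p,d=cam("wrist");C=cloud(m,d);save("w9.png",p)
h=cv2.cvtColor(p,cv2.COLOR_RGB2HSV);Q(m,C,(h[...,0]>=5)&(h[...,0]<20)&(h[...,1]>130),.087,"orange",50)
Q(m,C,box(C,.5,.62,.08,.14,.092,.1),.095,"post",20)
Q(m,C,box(C,.51,.57,.07,.13,.068,.0905),.09,"pinhi",8)
E
```

```text
t 57.8 tcp [627.2  -7.2 234.3] zax [ 4.14 -1.01] j6 -0.19 op 0.5 F [ 0.3 -0.8 -1.6]
 roll 0.1 shift [-218.5  -82.9  -53.2]
orange [281.  98.] 445 [0.6349 0.0787 0.087 ] z 0.0862 [array([635. ,  78.6]), array([21.3, 19.9]), np.float64(4.2)]
orange [281. 148.] 385 [0.6383 0.0348 0.087 ] z 0.0862 [array([638.5,  35. ]), array([20.6, 22.2]), np.float64(3.8)]
orange [281. 193.] 351 [ 0.6416 -0.0088  0.087 ] z 0.0861 [array([641.9,  -8.6]), array([21.1, 21.6]), np.float64(49.5)]
post [201.  56.] 601 [0.567  0.1054 0.095 ] z 0.0946 [array([567.1, 105.4]), array([12. , 29.2]), np.float64(4.3)]
pinhi [182.  64.] 493 [0.5505 0.0993 0.09  ] z 0.0719 [array([550.3,  99.2]), array([20.5, 14.3]), np.float64(4.6)]
pinhi [204.  78.] 10 [0.5686 0.0899 0.09  ] z 0.0776 [array([568.6,  90. ]), array([5. , 0.8]), np.float64(4.5)]
```

View pics/w9.png

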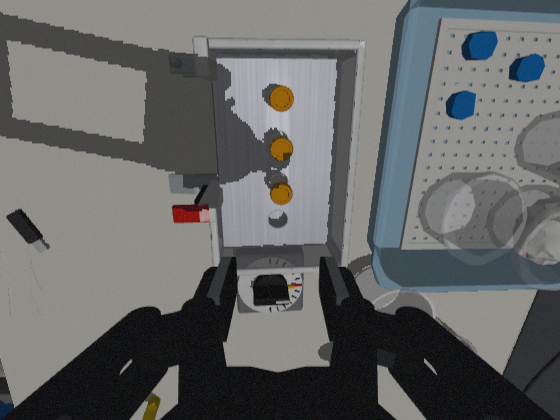

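```bash
python3 - <<'E'
from h import *
m,p,d=cam("wrist");C=cloud(m,d)
S=box(C,.525,.558,.085,.115,.076,.093);Q(m,C,S,.088,"pin",3);print(C[S].mean(0).round(4),C[S].max(0).round(4),C[S].min(0).round(4),S.sum())
B=box(C,.52,.562,.08,.12,.0705,.0735);Q(m,C,B,.072,"brk",5)
L=box(C,.50,.562,.08,.12,.010,.045);Q(m,C,L,.03,"low",5)
E
```

```text
pin [174.  62.] 110 [0.5443 0.1    0.088 ] z 0.0876 [array([544.3, 100. ]), array([9.8, 7.5]), np.float64(4.7)]
[0.544  0.1001 0.0866] [0.5472 0.104  0.0908] [0.5393 0.0964 0.077 ] 110
brk [183.  64.] 342 [0.5483 0.1006 0.072 ] z 0.0718 [array([546.4, 100.6]), array([21.8, 15.2]), np.float64(4.6)]
low [189.  76.] 55 [0.5447 0.0936 0.03  ] z 0.0213 [array([545.4,  93.7]), array([14.9,  2.8]), np.float64(4.5)]
```

Emit:
move_arm(plan=[[50,[-35,-12,-8],0],[50,[-40,-15,-8],0],[50,[-40,-15,-8],0],[50,[-40,-15,-8],0],[50,[-40,-15,-8],0],[50,[-30,-10,-8],0],[50,[0,0,0],0]])

```text
clock: 58.6
tcp_pos: [0.3783, 0.0598, 0.2525]
orientation: [3.121, 0.115, 0.072]
wrist_force: [0.7, 0.1, -0.4]
opening: 0.504
```

```bash
python3 - <<'E'
from h import *
go((.32,.08,.27),4.3);print(status.sense()["joints"].round(4))
m,p,d=cam("wrist");C=cloud(m,d);save("w10.png",p)
S=box(C,.525,.558,.085,.115,.076,.093);Q(m,C,S,.088,"pin",3);print(C[S].mean(0).round(4),S.sum())
B=box(C,.52,.562,.08,.12,.0705,.0735);Q(m,C,B,.072,"brk",5)
Q(m,C,box(C,.3,.5,.2,.4,.105,.12),.1128,"handle")
Q(m,C,box(C,.3,.5,.15,.4,.06,.1),.084,"gt")
E
```

```text
t 58.6 tcp [378.3  59.8 252.5] zax [ 2.68 -0.94] j6 -0.08 op 0.5 F [ 0.7  0.1 -0.4]
 roll -0.1 shift [-55.8 -24.1 -20.5]
[-0.0083 -0.0155  1.9327 -0.0173  1.1775 -0.0757]
pin [430. 157.] 90 [0.5393 0.1009 0.088 ] z 0.0866 [array([539.5, 100.8]), array([ 7.7, 13.3]), np.float64(74.9)]
[0.541  0.1007 0.0852] 91
brk [444. 141.] 13 [0.5598 0.1162 0.072 ] z 0.0723 [array([559.8, 116.5]), array([6.4, 2.2]), np.float64(90.0)]
brk [431. 155.] 252 [0.5487 0.1013 0.072 ] z 0.0718 [array([548. , 100.7]), array([28. , 20.4]), np.float64(1.7)]
gt [310.   9.] 282 [0.4032 0.2209 0.084 ] z 0.0773 [array([403.7, 220.9]), array([21.8, 13.5]), np.float64(4.8)]
```

Emit:
move_arm(plan=[[50,[-25,-10,-3],0],[50,[-25,-10,-3],0],[50,[-25,0,-3],0],[50,[0,0,0],0]])

```text
clock: 59.05
tcp_pos: [0.3045, 0.0737, 0.255]
orientation: [3.12, 0.113, 0.069]
wrist_force: [-0.8, -0.6, -0.2]
opening: 0.497
```

```bash
python3 - <<'E'
from h import *
go((.40,.25,.27),4.3);print(status.sense()["joints"].round(4))
E
```

```text
t 59.0 tcp [304.5  73.7 255. ] zax [ 2.56 -0.99] j6 -0.03 op 0.5 F [-0.8 -0.6 -0.2]
 roll -0.1 shift [ 109.  -168.4  -13.8]
[ 0.0389 -0.1387  2.0336 -0.0203  1.2027 -0.0267]
```

Emit:
move_arm(plan=[[50,[18,-35,0],0],[50,[20,-40,0],0],[50,[20,-40,0],0],[50,[20,-40,0],0],[50,[20,-40,0],0],[50,[14,-20,0],0],[50,[0,0,0],0],[50,[0,0,0],0]])

```text
clock: 59.85
tcp_pos: [0.418, 0.3065, 0.248]
orientation: [3.117, 0.099, 0.072]
wrist_force: [-0.8, -0.5, -0.4]
opening: 0.502
```

```bash
python3 - <<'E'
from h import *
m,p,d=cam("wrist");C=cloud(m,d);save("w11.png",p)
def topz(S): z=C[S][:,2]; print(S.sum(), np.percentile(z,[5,50,95]).round(4))
S=box(C,.37,.44,.2,.4,.105,.12);topz(S)
Q(m,C,S&(C[...,2]>.110),.1125,"handle")
Q(m,C,box(C,.37,.44,.15,.4,.081,.088),.084,"panel top")
Q(m,C,box(C,.37,.44,.15,.4,.072,.080),.077,"knuck")
go((.404,.2945,.15),4.3)
E
```

```text
524 [0.1114 0.1135 0.1147]
handle [254. 203.] 508 [0.403  0.297  0.1125] z 0.1136 [array([403.1, 296.9]), array([11.4, 40. ]), np.float64(1.7)]
panel top [256. 153.] 318 [0.4023 0.3401 0.084 ] z 0.0838 [array([402.4, 338.7]), array([ 6.3, 48.5]), np.float64(0.7)]
panel top [254. 233.] 113 [0.4034 0.2536 0.084 ] z 0.0837 [array([403.9, 253.5]), array([ 6.4, 21.3]), np.float64(1.9)]
knuck [254. 251.] 225 [0.4042 0.2284 0.077 ] z 0.0775 [array([404.1, 228.8]), array([22.6, 21.4]), np.float64(63.4)]
t 59.9 tcp [418.  306.2 248.1] zax [ 2.7  -1.14] j6 0.48 op 0.51 F [ 0.4 -0.1 -0.5]
 roll -0.7 shift [-19.2   8.4  97.5]
```

View pics/w11.png

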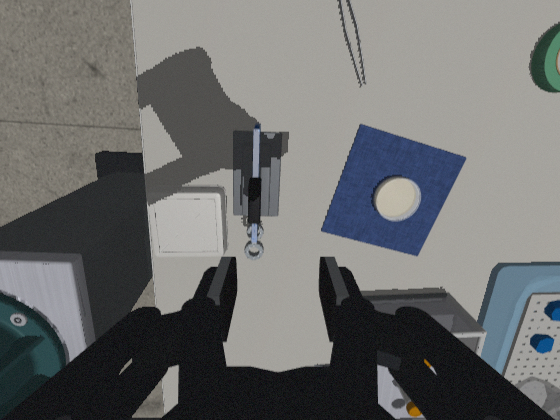

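Emit:
move_arm(plan=[[50,[-8,4,0],2],[50,[-10,6,10],0.3],[45,[-2,0,25],0],[45,[-2,0,30],0],[45,[-2,0,25],0],[45,[0,0,10],0],[45,[0,0,0],0],[45,[0,0,0],0]])

```text
clock: 60.7
tcp_pos: [0.3982, 0.284, 0.1454]
orientation: [3.118, 0.019, 0.074]
wrist_force: [-0.3, 0.2, -0.3]
opening: 0.45
```

```bash
python3 - <<'E'
from h import *
go((.403,.297,.082),1.3)
E
```

```text
t 60.7 tcp [398.2 284.  145.4] zax [ 2.73 -1.27] j6 0.53 op 0.45 F [-0.3  0.2 -0.3]
 roll -0.6 shift [  2.1 -14.3  63.2]
```

Emit:
move_arm(plan=[[45,[1,-7,0],-0.5],[45,[1,-7,5],0],[45,[-1,0,15],0],[45,[-1,0,20],0],[45,[-1,0,12],0],[45,[0,0,5],0],[45,[0,0,0],0],[45,[0,0,0],0]])

```text
clock: 61.5
tcp_pos: [0.4072, 0.3049, 0.0923]
orientation: [3.126, 0.036, 0.097]
wrist_force: [0.7, 0.8, -0.5]
opening: 0.45
```

```bash
python3 - <<'E'
from h import *
go((.404,.297,.083),1.3)
E
```

```text
t 61.5 tcp [407.2 304.9  92.3] zax [ 3.55 -0.74] j6 0.56 op 0.45 F [ 0.7  0.8 -0.5]
 roll 0.0 shift [-3.9  7.7  9.2]
```

Emit:
move_arm(plan=[[45,[-2,4,2],0],[45,[-2,4,3],0],[45,[0,0,3],0],[45,[0,0,1],0],[45,[0,0,0],0],[45,[0,0,0],0]])

```text
clock: 62.1
tcp_pos: [0.4048, 0.2966, 0.0844]
orientation: [3.128, 0.035, 0.102]
wrist_force: [-0.3, -0.4, 1.3]
opening: 0.451
```

```bash
python3 - <<'E'
from h import *
go((.404,.297,.083),1.3)
E
```

```text
t 62.1 tcp [404.8 296.6  84.4] zax [ 3.73 -0.64] j6 0.55 op 0.45 F [-0.3 -0.4  1.3]
 roll 0.0 shift [-0.9 -0.5  1.3]
```

Emit:
move_arm(plan=[[20,[-0.5,0,0],0],[5,[0,0,0],0],[5,[0,0,0],0],[5,[0,0,0],0],[5,[0,0,0],0],[5,[0,0,-8],0],[5,[0,0,-12],0],[5,[0,0,-15],0],[5,[0,0,-25],0],[5,[0,0,-40],0],[5,[0,0,-30],0],[5,[0,0,0],0],[5,[0,0,0],0]], force=70)

```text
clock: 63.4
tcp_pos: [0.3937, 0.2973, 0.2209]
orientation: [3.126, 0.033, 0.094]
wrist_force: [-0.7, -0.5, -2.1]
opening: 0.126
```

Emit:
move_arm(plan=[[5,[0,0,0],-6],[5,[0,0,0],-8.5],[5,[0,0,0],-8.5],[5,[0,0,0],-8.5],[5,[0,0,0],-8.5],[5,[0,0,0],-8.5],[5,[0,0,0],-8.5],[5,[0,0,0],-8.5],[5,[0,0,0],-8.5],[5,[0,0,0],-8.5],[5,[0,0,0],-6],[5,[0,0,0],0],[5,[0,0,0],0]])

```text
clock: 64.7
tcp_pos: [0.3842, 0.2895, 0.2023]
orientation: [2.168, 2.21, 0.003]
wrist_force: [-0.6, 0.5, -1.1]
opening: 0.126
```

```bash
python3 - <<'E'
from h import *
go((.416,.091,.18),94.3)
E
```

```text
t 64.7 tcp [384.2 289.5 202.3] zax [ 1.93 -1.75] j6 -1.03 op 0.13 F [-0.6  0.5 -1.1]
 roll -3.2 shift [-199.5   15.9   29.4]
```

Emit:
move_arm(plan=[[5,[-20,2,0],-3],[5,[-40,3,0],0],[5,[-40,3,0],0],[5,[-40,3,0],0],[5,[-35,3,0],0],[5,[-15,0,0],0],[5,[0,0,0],0],[5,[0,0,0],0],[5,[0,0,0],0]])

```text
clock: 65.6
tcp_pos: [0.4094, 0.0953, 0.2054]
orientation: [2.131, 2.249, -0.003]
wrist_force: [-0.0, -0.5, -0.9]
opening: 0.13
```

```bash
python3 - <<'E'
from h import *
go((.416,.091,.14),94.3)
m,p,d=cam("wrist");C=cloud(m,d);save("w12.png",p)
S=box(C,.525,.558,.085,.115,.076,.093);Q(m,C,S,.088,"pin",3);print(C[S].mean(0).round(4),S.sum())
h=cv2.cvtColor(p,cv2.COLOR_RGB2HSV)
s=status.sense();M=R.from_rotvec(s["orientation"]).as_matrix();G=(C-s["tcp_pos"])@M*1e3  # tool frame
T=(abs(G[...,0])<25)&(G[...,1]>20)&(G[...,1]<90)&(G[...,2]>-20)&(G[...,2]<60)
np.savez("g12.npz",G=G,T=T)
for y in range(25,86,6):
    k=T&(abs(G[...,1]-y)<3)
    if k.sum()>3: print(y,k.sum(),"x",np.percentile(G[k][:,0],[2,50,98]).round(1),"z",np.percentile(G[k][:,2],[2,50]).round(1))
E
```

```text
t 65.6 tcp [409.4  95.3 205.4] zax [ 1.72 -1.78] j6 -1.51 op 0.13 F [-0.  -0.5 -0.9]
 roll -1.2 shift [-2.6  4.4 65.7]
[nan nan nan] 0
49 63 x [-3.7 -0.8  2.1] z [0.2 1.3]
55 55 x [-3.7 -0.8  2.1] z [0.5 1.5]
61 275 x [-9.8 -3.3  7.3] z [6.5 9. ]
67 192 x [-11.7   3.1   9.5] z [6.6 7.9]
73 323 x [-10.5  -0.9   8.1] z [6.9 9.4]
79 13 x [-3.3 -1.6  0.4] z [ 7.8 12.7]<stdin>:4: RuntimeWarning: Mean of empty slice.
  ret = um.true_divide(
```

View pics/w12.png

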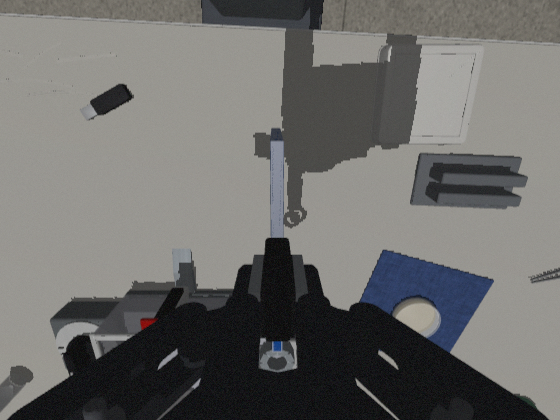

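```bash
cat >> h.py <<'E'
def gate(C,P=(.5437,.1003)):
    s=status.sense();M=R.from_rotvec(s["orientation"]).as_matrix();G=(C-s["tcp_pos"])@M*1e3
    x,y,z=G[...,0],G[...,1],G[...,2]
    k=(abs(x)<6)&(((y>-68)&(y<-28))|((y>42)&(y<56)))&(z>-6)&(z<10)
    A=np.c_[G[k][:,1],np.ones(k.sum())];c=np.linalg.lstsq(A,G[k][:,2],rcond=None)[0]
    cx=np.linalg.lstsq(A,G[k][:,0],rcond=None)[0]
    r=(abs(x)<13)&(y>57)&(y<81)&(z>3)&(z<11)
    B=np.c_[G[r][:,:2],np.ones(r.sum())];w=np.ones(r.sum(),bool)
    for _ in range(4):
        pl=np.linalg.lstsq(B[w],G[r][w,2],rcond=None)[0];w=abs(B@pl-G[r][:,2])<.8
    q=G[r][w];(cxx,cyy),rad=cv2.minEnclosingCircle(q[:,:2].astype(np.float32))
    print("panel slope z/y",np.degrees(c[0]).round(2),"yaw",np.degrees(cx[0]).round(2),"n",k.sum(),"ring plane",np.degrees(pl[:2]).round(2),"centre",round(cxx,1),round(cyy,1),"rad",round(rad,1),w.sum())
    zc=pl@[cxx,cyy,1]
    W=s["tcp_pos"]+M@np.array([cxx,cyy,zc])/1e3
    up=M@np.array([pl[0],c[0],-1.]);up/=np.linalg.norm(up)
    gx=M@np.array([0,-1,-c[0]]);
    print("ring top centre",W.round(4),"up tilt deg x,y",np.degrees(up[:2]).round(2),"gate x dir",np.degrees(np.arctan2(gx[1],gx[0])).round(1))
    o=W-up*.072;print("origin",o.round(4),"low knuckle",(o+up*.01).round(4))
    d=np.array([P[0],P[1],0])-(W+o)/2;print("move world to pin xy mm",(d[:2]*1e3).round(1),"tool xy",((M.T@np.array([d[0],d[1],0]))[:2]*1e3).round(1))
E
python3 - <<'E'
from h import *
m,p,d=cam("wrist");gate(cloud(m,d)); go((.416,.091,.13),94.3)
E
```

```text
panel slope z/y 0.49 yaw -0.06 n 1193 ring plane [0.69 1.05] centre -1.0 68.8 rad 10.7 351
ring top centre [0.4784 0.0982 0.1997] up tilt deg x,y [-1.27  2.5 ] gate x dir -176.8
origin [0.48   0.0951 0.1278] low knuckle [0.4798 0.0955 0.1378]
move world to pin xy mm [64.5  3.7] tool xy [ 0.1 64.6]
t 65.7 tcp [409.4  95.6 205.5] zax [ 1.73 -1.78] j6 -1.51 op 0.13 F [-0.2  0.3 -1.1]
 roll -1.2 shift [-2.5  4.1 75.7]
```

Emit:
move_arm(plan=[[5,[0,-1,15],-1],[5,[0,-2,20],0],[5,[0,-2,20],0],[5,[0,-2,15],0],[5,[0,-1,10],0],[5,[0,0,5],0],[5,[0,0,0],0],[5,[0,0,0],0],[5,[0,0,0],0]])

```text
clock: 66.6
tcp_pos: [0.4062, 0.0991, 0.1187]
orientation: [2.097, 2.277, 0.004]
wrist_force: [-0.3, -0.8, -2.1]
opening: 0.126
```

```bash
python3 - <<'E'
from h import *
m,p,d=cam("wrist");gate(cloud(m,d)); go((.416,.091,.116),94.3)
E
```

```text
panel slope z/y 0.58 yaw -0.02 n 1207 ring plane [0.96 0.89] centre -0.6 68.1 rad 10.7 354
ring top centre [0.4745 0.1039 0.1134] up tilt deg x,y [-1.55  2.66] gate x dir -175.3
origin [0.4764 0.1005 0.0415] low knuckle [0.4761 0.101  0.0515]
move world to pin xy mm [68.3 -1.9] tool xy [-7.4 67.8]
t 66.7 tcp [406.3  99.1 118.8] zax [ 2.04 -1.66] j6 -1.52 op 0.13 F [-0.1 -0.1 -0.4]
 roll 0.4 shift [-8.7  9.   3.4]
```

Emit:
move_arm(plan=[[5,[-2,8,2],0],[5,[-2,15,1],0],[5,[-2,15,0],0],[5,[-1,12,0],0],[5,[0,6,0],0],[5,[0,0,0],0],[5,[0,0,0],0]])

```text
clock: 67.35
tcp_pos: [0.4712, 0.0961, 0.1193]
orientation: [2.096, 2.273, 0.011]
wrist_force: [0.2, -0.2, -1.4]
opening: 0.129
```

```bash
python3 - <<'E'
from h import *
m,p,d=cam("wrist");C=cloud(m,d);gate(C); go((.416,.091,.116),94.3)
save("w13.png",p[250:420,200:360],4)
S=box(C,.53,.558,.085,.115,.074,.093);print(C[S].mean(0).round(4),S.sum())
E
```

```text
panel slope z/y 0.58 yaw -0.03 n 1199 ring plane [1.08 1.55] centre -0.8 68.8 rad 10.9 357
ring top centre [0.54   0.1008 0.1143] up tilt deg x,y [-1.88  2.76] gate x dir -175.3
origin [0.5424 0.0973 0.0424] low knuckle [0.5421 0.0978 0.0524]
move world to pin xy mm [2.5 1.3] tool xy [1.1 2.6]
t 67.4 tcp [471.2  96.2 119.3] zax [ 2.38 -1.64] j6 -1.54 op 0.13 F [ 0.1 -0.2 -0.3]
 roll 0.3 shift [ -0.9 -55.5   1.2]
[nan nan nan] 0<stdin>:4: RuntimeWarning: Mean of empty slice.
  ret = um.true_divide(
```

View pics/w13.png

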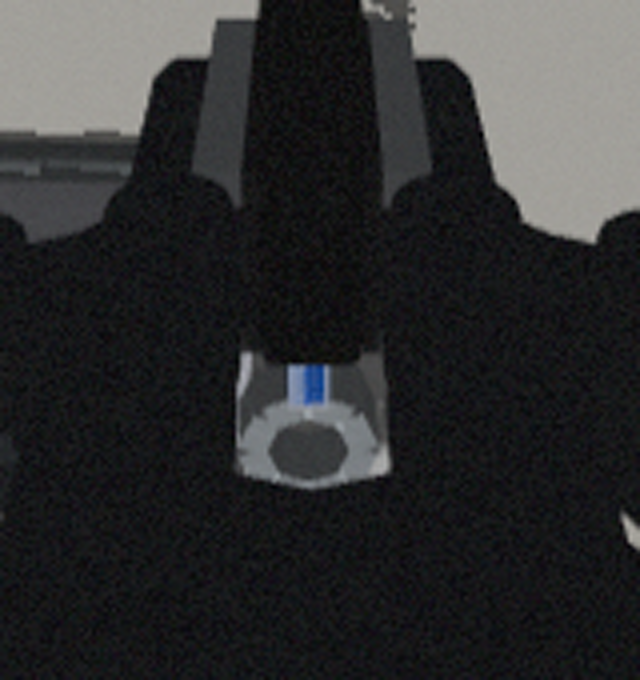

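Emit:
move_arm(plan=[[5,[1,2,0],0],[5,[0,0,2],0],[5,[0,0,4],0],[5,[0,0,3],0],[5,[0,0,0],0],[5,[0,0,0],0]])

```text
clock: 68.0
tcp_pos: [0.4709, 0.0972, 0.1091]
orientation: [2.096, 2.275, 0.008]
wrist_force: [-0.1, -0.9, -0.9]
opening: 0.129
```

```bash
python3 - <<'E'
from h import *
m,p,d=cam("wrist");C=cloud(m,d);gate(C,(.543,.1002)); go((.416,.091,.116),94.3)
E
```

```text
panel slope z/y 0.57 yaw -0.02 n 1194 ring plane [0.72 0.89] centre -0.9 68.9 rad 10.8 354
ring top centre [0.5398 0.1018 0.1039] up tilt deg x,y [-1.69  2.42] gate x dir -175.3
origin [0.5419 0.0987 0.032 ] low knuckle [0.5417 0.0992 0.042 ]
move world to pin xy mm [ 2.1 -0.1] tool xy [-0.2  2.1]
t 68.0 tcp [470.8  97.2 109.1] zax [ 2.21 -1.65] j6 -1.54 op 0.12 F [ 0.3  0.3 -1.9]
 roll 0.4 shift [ -2.3 -54.8  -8.8]
```

Emit:
move_arm(plan=[[5,[0,2.3,0],0],[5,[0,0,0],0],[5,[0,0,3],0],[5,[0,0,3],0],[5,[0,0,3],0],[5,[0,0,0],0]])

```text
clock: 68.65
tcp_pos: [0.4735, 0.0972, 0.0997]
orientation: [2.096, 2.275, 0.008]
wrist_force: [-0.1, -0.5, -1.3]
opening: 0.127
```

```bash
python3 - <<'E'
from h import *
m,p,d=cam("wrist");C=cloud(m,d);gate(C,(.543,.1002)); go((.416,.091,.116),94.3)
E
```

```text
panel slope z/y 0.54 yaw -0.02 n 1204 ring plane [0.87 1.35] centre -0.7 67.8 rad 10.8 345
ring top centre [0.5416 0.1019 0.0944] up tilt deg x,y [-1.75  2.55] gate x dir -175.3
origin [0.5438 0.0986 0.0225] low knuckle [0.5435 0.0991 0.0325]
move world to pin xy mm [ 0.3 -0. ] tool xy [-0.1  0.3]
t 68.7 tcp [473.7  97.2  99.8] zax [ 2.22 -1.64] j6 -1.54 op 0.13 F [-0.2  0.6 -1.3]
 roll 0.4 shift [ -2.4 -57.4 -18.2]
```

Emit:
move_arm(plan=[[5,[0,0,3],0],[5,[0,0,3],0],[5,[0,0,3],0],[5,[0,0,2],0],[5,[0,0,0],0]])

```text
clock: 69.2
tcp_pos: [0.4736, 0.0972, 0.0883]
orientation: [2.097, 2.276, 0.008]
wrist_force: [-0.9, 1.5, 3.0]
opening: 0.128
```

```bash
python3 - <<'E'
from h import *
m,p,d=cam("wrist");C=cloud(m,d);gate(C,(.543,.1002)); go((.416,.091,.116),94.3);save("w14.png",p[250:420,200:360],4)
E
```

```text
panel slope z/y 0.17 yaw 0.22 n 1168 ring plane [0.39 0.46] centre 0.1 68.5 rad 10.8 314
ring top centre [0.5422 0.1027 0.0837] up tilt deg x,y [-2.04  2.02] gate x dir -175.3
origin [0.5447 0.1002 0.0118] low knuckle [0.5444 0.1005 0.0218]
move world to pin xy mm [-0.4 -1.2] tool xy [-1.2 -0.5]
t 69.2 tcp [473.6  97.2  88.4] zax [ 2.18 -1.62] j6 -1.54 op 0.13 F [-2.3  1.6  1.7]
 roll 0.4 shift [ -2.7 -56.9 -29.6]
```

Emit:
move_arm(plan=[[20,[0,0,0],0],[40,[0,0,0],0],[45,[0,0,0],0],[45,[0,0,-5],0],[45,[0,0,-15],0],[45,[0,0,-25],0],[45,[0,0,-30],0],[45,[0,0,-25],0],[45,[0,0,0],0],[45,[0,0,0],0]])

```text
clock: 70.25
tcp_pos: [0.4701, 0.0995, 0.1929]
orientation: [2.096, 2.275, 0.007]
wrist_force: [-0.1, 0.3, 0.3]
opening: 0.45
```

```bash
python3 - <<'E'
from h import *
m,p,d=cam("wrist");C=cloud(m,d);save("w15.png",p)
b=np.radians(4.3);ex=np.array([np.cos(b),np.sin(b),0]);ey=np.array([-ex[1],ex[0],0]);P=np.array([.543,.1003,0])
go(P-.085*ex+.034*ey+[0,0,.08],94.3)
Q(m,C,box(C,.3,.56,.0,.2,.108,.13),.12,"handle",30)
Q(m,C,box(C,.3,.56,.05,.15,.083,.098),.09,"top",20)
Q(m,C,box(C,.52,.57,.05,.15,.073,.091),.084,"ring",20)
S=box(C,.53,.555,.09,.11,.082,.0915);print(np.percentile(C[S][:,2],[5,50,95]).round(4),S.sum())
E
```

```text
t 70.3 tcp [470.3  99.5 192.8] zax [ 2.23 -1.67] j6 -1.54 op 0.45 F [-0.5 -0.5  0.9]
 roll 0.4 shift [ 33.  -16.6 111.3]
handle [274. 213.] 797 [0.4681 0.094  0.12  ] z 0.1152 [array([468.5,  94. ]), array([40.7, 11.7]), np.float64(6.3)]
top [274. 172.] 208 [0.4442 0.0908 0.09  ] z 0.0839 [array([441.6,  91.7]), array([28.7, 11.6]), np.float64(0.9)]
top [277. 265.] 459 [0.5297 0.1    0.09  ] z 0.0854 [array([526.4, 102.3]), array([20.3, 43.8]), np.float64(83.1)]
top [291. 292.] 21 [0.5569 0.1152 0.09  ] z 0.086 [array([557.8, 115.1]), array([4.4, 6.5]), np.float64(5.9)]
ring [277. 270.] 477 [0.538  0.1008 0.084 ] z 0.084 [array([536.7, 100.5]), array([31.1, 20.6]), np.float64(5.2)]
ring [280. 290.] 341 [0.5599 0.1051 0.084 ] z 0.0821 [array([559.9, 104.7]), array([13.6, 29.9]), np.float64(5.8)]
[0.0826 0.0841 0.0889] 309
```

View pics/w15.png

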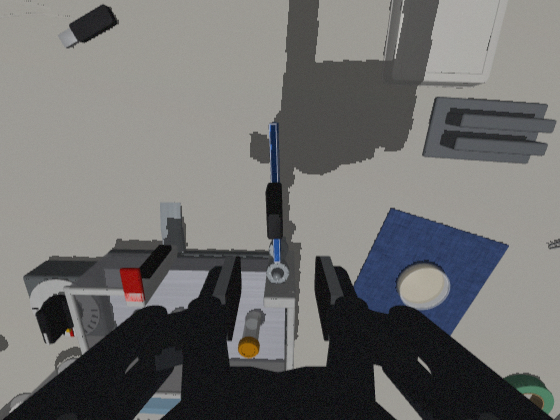

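The gate hangs open with the upper pin visible in its knuckle at (277,271). The ring top is at 84 mm, so it is fully down.

Emit:
move_arm(plan=[[20,[12,-6,0],0],[0,[14,-7,5],0],[0,[9,-4,15],0],[0,[0,-1,25],0],[0,[0,-2,25],0],[0,[0,-2,20],0],[0,[0,-1,10],0],[0,[0,0,0],0],[0,[0,0,0],0],[0,[0,0,0],0]])

```text
clock: 71.3
tcp_pos: [0.4358, 0.1349, 0.0796]
orientation: [2.105, 2.284, -0.013]
wrist_force: [0.8, 0.2, -0.5]
opening: 0.002
```

```bash
cat >> h.py <<'E'
b=np.radians(4.3);EX=np.array([np.cos(b),np.sin(b),0]);EY=np.array([-EX[1],EX[0],0]);PIN=np.array([.543,.1003,0])
def rel():
    s=status.sense();d=s["tcp_pos"]-PIN;print("rel pin bal x,y mm",(d@EX*1e3).round(1),(d@EY*1e3).round(1),"z",(d[2]*1e3).round(1),"F bal",(s["wrist_force"]@EX).round(1),(s["wrist_force"]@EY).round(1),s["wrist_force"][2].round(1),"op",s["opening"].round(2))
E
python3 - <<'E'
from h import *
rel();go((.5,.1,.08),94.3)
E
```

```text
Traceback (most recent call last):
  File "h.py", line 66, in rel
    s=status.sense();d=s["tcp_pos"]-PIN;print("rel pin bal x,y mm",(d@EX*1e3).round(1),(d@EY*1e3).round(1),"z",(d[2]*1e3).round(1),"F bal",(s["wrist_force"]@EX).round(1),(s["wrist_force"]@EY).round(1),s["wrist_force"][2].round(1),"op",s["opening"].round(2))
                                                                                                                                                                                                                                           ^^^^^^^^^^^^^^^^^^
AttributeError: 'float' object has no attribute 'round'
```

Emit:
move_arm(plan=[[0,[-12,6,0],0],[0,[-12,6,0],0],[0,[-11,0,0],0],[0,[-11,0,0],0],[0,[-11,0,0],0],[0,[-10,3,0],0],[0,[-10,3,0],0],[0,[-10,4,0],0],[0,[-8,7,0],0],[0,[-8,7,0],0],[0,[-8,7,0],0],[0,[0,0,0],0]])

```text
clock: 72.5
tcp_pos: [0.4954, 0.0169, 0.0868]
orientation: [2.104, 2.278, -0.006]
wrist_force: [-0.9, 0.2, 0.6]
opening: -0.0
```

```bash
sed -i 's/s\["opening"\].round(2)/round(s["opening"],2)/' h.py; python3 - <<'E'
from h import *
rel();go((.5,.1,.08),94.3)
m,p,d=cam("top");C=cloud(m,d)
Q(m,C,box(C,.4,.6,-.06,.14,.105,.125),.117,"handle",3)
E
```

```text
rel pin bal x,y mm -53.8 -79.6 z 86.8 F bal -0.9 0.3 0.6 op -0.0
t 72.5 tcp [495.4  16.9  86.8] zax [ 1.56 -1.72] j6 -1.71 op -0.0 F [-0.9  0.2  0.6]
 roll 0.2 shift [82.7 10.7  4.5]
```

Emit:
move_arm(plan=[[0,[-3,8,1],0],[0,[-2,8,1],0],[0,[-1,7,1],0],[0,[0,5,1],0],[0,[0,0,0],0]])

```text
clock: 73.05
tcp_pos: [0.5241, 0.0142, 0.0827]
orientation: [2.105, 2.282, -0.009]
wrist_force: [1.0, 0.7, 0.3]
opening: 0.0
```

```bash
python3 - <<'E'
from h import *
rel()
m,p,d=cam("wrist");C=cloud(m,d);save("w16.png",p)
Q(m,C,box(C,.4,.6,-.06,.14,.105,.125),.118,"handle",10)
E
```

```text
rel pin bal x,y mm -25.3 -84.4 z 82.7 F bal 1.1 0.6 0.3 op 0.0
handle [278. 299.] 1769 [0.5176 0.0146 0.118 ] z 0.1164 [array([524.4,  11.8]), array([27.4, 40.6]), np.float64(72.0)]
handle [235. 308.] 18 [ 0.5235 -0.0026  0.118 ] z 0.1244 [array([523.9,  -2.7]), array([1.5, 3.9]), np.float64(32.1)]
handle [322. 310.] 37 [0.5204 0.0332 0.118 ] z 0.124 [array([520.8,  33.5]), array([6.3, 2.1]), np.float64(72.8)]
```

View pics/w16.png

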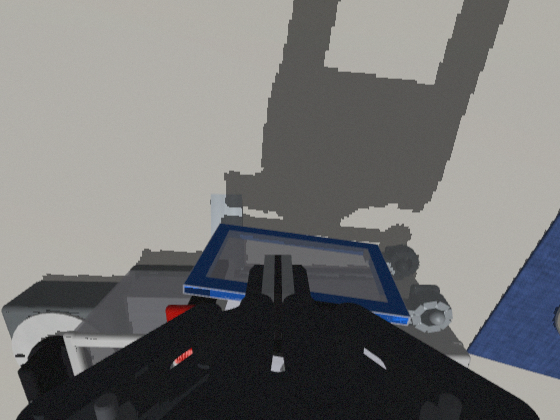

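The gate is nearly shut, with its free end (190,287) just in front of the red keeper and the knuckle down on its pin at (433,315). I'll press the rest gently.

Emit:
move_arm(plan=[[0,[0,4,0],0],[0,[0,4,0],0],[0,[0,4,0],0],[0,[0,3,0],0],[0,[0,0,0],0]])

```text
clock: 73.6
tcp_pos: [0.5333, 0.0157, 0.082]
orientation: [2.109, 2.289, -0.022]
wrist_force: [-0.6, -0.3, 0.0]
opening: 0.005
```

```bash
python3 - <<'E'
from h import *
rel()
m,p,d=cam("wrist");C=cloud(m,d)
h=cv2.cvtColor(p,cv2.COLOR_RGB2HSV);k=(h[...,0]>105)&(h[...,0]<125)&(h[...,1]>150)&box(C,.45,.6,-.06,.12,.083,.1)
X=(C[k]-PIN);a,bb=X@EX*1e3,X@EY*1e3
print(k.sum(),np.polyfit(bb,a,1).round(3),"y range",bb.min().round(1),bb.max().round(1))
for y0 in range(-130,-10,20):
    q=abs(bb-y0)<10
    if q.sum(): print(y0,q.sum(),a[q].min().round(1),np.median(a[q]).round(1),a[q].max().round(1),np.median(X[q][:,2]).round(4))
E
```

```text
rel pin bal x,y mm -16.0 -83.6 z 82.0 F bal -0.6 -0.2 0.0 op 0.0
687 [-0.006 -1.442] y range -126.3 -15.5
-130 26 -2.2 -1.4 2.9 0.084
-110 142 -2.6 -1.4 4.1 0.0847
-70 35 -2.3 -1.5 -0.8 0.0843
-50 179 -2.2 -1.3 -0.2 0.0851
-30 247 -2.2 -1.2 -0.2 0.0857
```

Emit:
move_arm(plan=[[0,[0,2,0],0],[0,[0,2,0],0],[0,[0,2,0],0],[0,[0,0,0],0]])

```text
clock: 74.05
tcp_pos: [0.5334, 0.016, 0.0813]
orientation: [2.114, 2.296, -0.035]
wrist_force: [-1.3, 0.0, 0.4]
opening: 0.002
```

```bash
python3 - <<'E'
from h import *
rel()
E
```

```text
rel pin bal x,y mm -15.9 -83.3 z 81.3 F bal -1.2 0.1 0.4 op 0.0
```

Emit:
move_arm(plan=[[0,[0,4,0],0],[0,[0,4,0],0],[0,[0,0,0],0],[0,[0,-5,0],0],[0,[0,-15,0],0],[0,[0,-25,0],0],[0,[0,-20,-10],0],[0,[0,0,-30],0],[0,[0,0,-40],0],[0,[0,0,-40],0],[0,[0,0,-40],0],[0,[0,0,-20],0],[0,[0,0,0],0],[0,[0,0,0],0]])

```text
clock: 75.45
tcp_pos: [0.4767, 0.0172, 0.27]
orientation: [2.11, 2.292, -0.025]
wrist_force: [0.4, 0.2, 0.5]
opening: 0.001
```

```bash
python3 - <<'E'
from h import *
rel()
m,p,d=cam("wrist");C=cloud(m,d);save("w17.png",p,1.4)
h=cv2.cvtColor(p,cv2.COLOR_RGB2HSV);k=(h[...,0]>105)&(h[...,0]<125)&(h[...,1]>150)&box(C,.45,.6,-.06,.12,.08,.1)
X=(C[k]-PIN);a,bb=X@EX*1e3,X@EY*1e3
print(k.sum(),np.polyfit(bb,a,1).round(3),"y range",bb.min().round(1),bb.max().round(1),"z ends",[np.percentile(X[abs(bb-y)<12][:,2],90).round(4) for y in(-115,-30)])
Q(m,C,box(C,.45,.6,-.06,.14,.108,.125),.118,"handle",10)
Q(m,C,box(C,.52,.56,.08,.12,.08,.092),.084,"ring",10)
m,p,d=cam("top");C=cloud(m,d);hh=cv2.cvtColor(p,cv2.COLOR_RGB2HSV)
Q(m,C,box(C,.5,.67,.19,.37,.011,.022),.018,"dish",20)
Q(m,C,cv2.inRange(hh,(105,90,30),(125,255,130))>0,.003,"mat",400)
Q(m,C,(hh[...,0]>=5)&(hh[...,0]<20)&(hh[...,1]>130)&box(C,.4,.7,-.5,.2,.05,.1),.087,"orange",8)
Q(m,C,box(C,.58,.70,-.22,-.1,.069,.08),.075,"knobbar",8)
E
```

```text
rel pin bal x,y mm -72.3 -77.9 z 270.0 F bal 0.4 0.1 0.5 op 0.0
238 [ 0.007 -2.914] y range -122.7 -16.6 z ends [np.float64(0.0871), np.float64(0.0893)]
handle [292. 252.] 398 [0.5423 0.0327 0.118 ] z 0.1171 [array([543.5,  30.5]), array([15.9, 39.4]), np.float64(2.8)]
ring [346. 243.] 278 [0.5415 0.0967 0.084 ] z 0.0839 [array([543.2,  95.4]), array([21.8, 29. ]), np.float64(28.2)]
dish [180. 205.] 299 [0.5861 0.2778 0.018 ] z 0.017 [array([586.2, 278.1]), array([56.6, 55. ]), np.float64(0.2)]
mat [180. 207.] 1903 [0.5819 0.2784 0.003 ] z 0.0017 [array([584.1, 278.7]), array([142.4, 142.1]), np.float64(77.1)]
knobbar [327. 176.] 54 [ 0.6409 -0.1439  0.075 ] z 0.0733 [array([ 640.9, -143.9]), array([42.7, 10.3]), np.float64(5.3)]
```

View pics/w17.png

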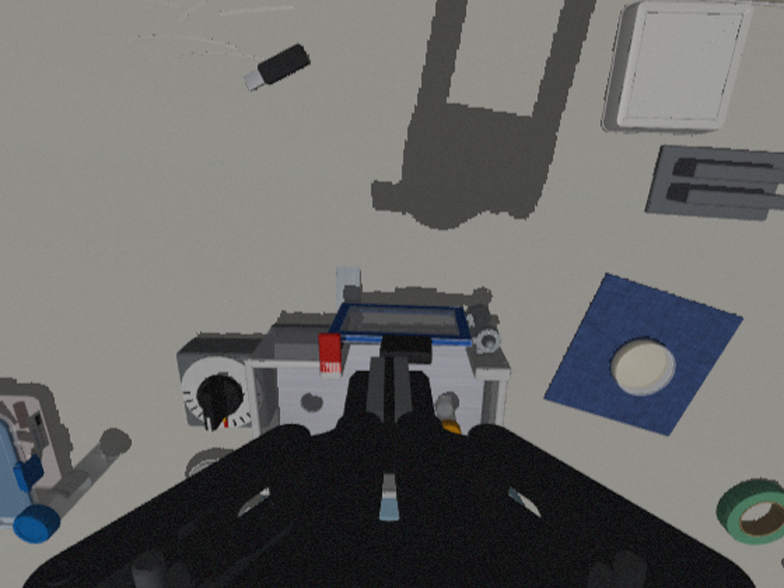

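Dish and knob are right, but the gate seems to have sprung back about a millimetre or two. I'll press once more and retreat slowly.

Emit:
move_arm(plan=[[0,[-8,-5,30],0],[0,[-4,-2,40],0],[0,[0,-2,40],0],[0,[0,-2,40],0],[0,[0,0,25],0],[0,[0,0,10],0],[0,[0,0,0],0],[0,[0,0,0],0]])

```text
clock: 76.35
tcp_pos: [0.4596, -0.0009, 0.0687]
orientation: [2.12, 2.302, -0.04]
wrist_force: [1.3, 0.8, -1.0]
opening: 0.002
```

```bash
python3 - <<'E'
from h import *
rel()
E
```

```text
rel pin bal x,y mm -90.8 -94.7 z 68.7 F bal 1.3 0.7 -1.0 op 0.0
```

Emit:
move_arm(plan=[[0,[0,15,-4],0],[0,[0,20,-4],0],[0,[0,18,-2],0],[0,[0,10,0],0],[0,[0,4,0],0],[0,[0,3,0],0],[0,[0,3,0],0],[0,[0,3,0],0],[0,[0,3,0],0],[0,[0,3,0],0],[0,[0,0,0],0]])

```text
clock: 77.45
tcp_pos: [0.5332, 0.0067, 0.0783]
orientation: [-2.127, -2.31, 0.058]
wrist_force: [0.0, 0.1, 0.2]
opening: -0.002
```

```bash
python3 - <<'E'
from h import *
rel()
E
```

```text
rel pin bal x,y mm -16.7 -92.6 z 78.3 F bal 0.0 0.1 0.2 op -0.0
```

Emit:
move_arm(plan=[[0,[0,5,0],0],[0,[0,5,0],0],[0,[0,5,0],0]])

```text
clock: 77.75
tcp_pos: [0.5334, 0.0077, 0.0762]
orientation: [-2.111, -2.297, 0.088]
wrist_force: [-16.1, -4.7, 20.9]
opening: -0.001
```

Emit:
move_arm(plan=[[0,[0,0,0],0],[0,[0,-1,0],0],[0,[0,-1,0],0],[0,[0,-1,0],0],[0,[0,-2,0],0],[0,[0,-2,0],0],[0,[0,-4,0],0],[0,[0,-8,0],0],[0,[0,-20,0],0],[0,[0,-30,-10],0],[0,[0,0,-30],0],[0,[0,0,-40],0],[0,[0,0,-40],0],[0,[0,0,-40],0],[0,[0,0,-20],0],[0,[0,0,0],0],[0,[0,0,0],0]])

```text
clock: 79.45
tcp_pos: [0.4633, 0.0068, 0.2639]
orientation: [-2.107, -2.292, 0.095]
wrist_force: [0.1, 1.2, -0.2]
opening: -0.004
```

```bash
python3 - <<'E'
from h import *
rel()
m,p,d=cam("wrist");C=cloud(m,d);save("w18.png",p[150:350,150:430],2.8)
h=cv2.cvtColor(p,cv2.COLOR_RGB2HSV);k=(h[...,0]>105)&(h[...,0]<125)&(h[...,1]>150)&box(C,.45,.6,-.06,.12,.08,.1)
X=(C[k]-PIN);a,bb=X@EX*1e3,X@EY*1e3
print(k.sum(),np.polyfit(bb,a,1).round(3),"y range",bb.min().round(1),bb.max().round(1),"z ends",[np.percentile(X[abs(bb-y)<12][:,2],90).round(4) for y in(-115,-30)])
S=box(C,.5,.6,-.06,.14,.114,.125);X=(C[S]-PIN);print("handle bal",np.percentile(X@EX*1e3,[3,50,97]).round(1),np.percentile(X@EY*1e3,[3,50,97]).round(1),pca(X[:,:2])[1])
Q(m,C,box(C,.52,.56,.085,.12,.08,.092),.084,"ring",10)
E
```

```text
rel pin bal x,y mm -86.5 -87.2 z 263.9 F bal 0.2 1.2 -0.2 op -0.0
100 [ 0.013 -4.322] y range -133.4 -15.7 z ends [np.float64(0.0849), np.float64(0.0856)]
handle bal [-7.8 -3.7  2.9] [-58.  -53.9 -50.4] -163.09975956709962
ring [355. 268.] 254 [0.5413 0.0986 0.084 ] z 0.084 [array([541.5,  98.4]), array([22.2, 22. ]), np.float64(39.2)]
ring [367. 284.] 11 [0.5603 0.1161 0.084 ] z 0.0855 [array([560.4, 115.9]), array([1.3, 7.1]), np.float64(5.4)]
```

View pics/w18.png

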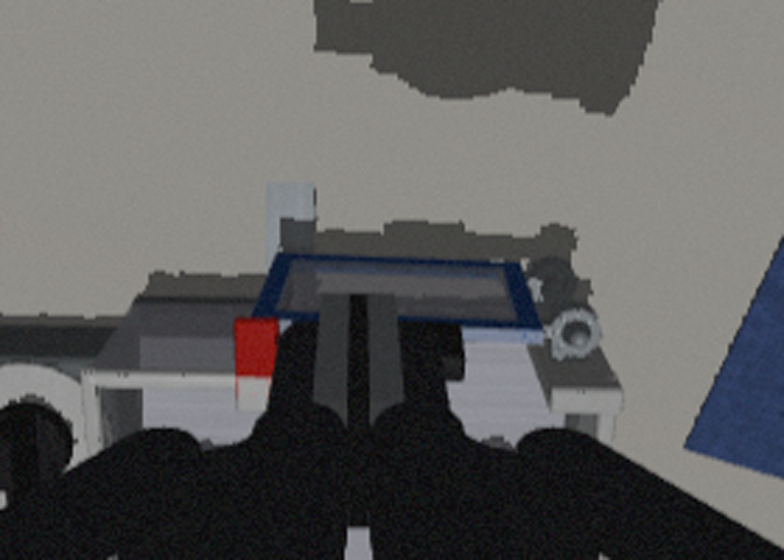

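The push met a firm stop at about 17 N. The free end lies under the red keeper at (257,330) and the knuckle is down on its pin. Handing in.

```bash
python3 - <<'E'
from h import *
print(robot.hand_in())
E
```

```text
the job is handed in; nothing more can be done
None
```

I did every step in the order asked and handed the job in at about 79 s of the 210 s allowed; the simulator gave no verdict.

- **Dish:** it lies flat on the mat, about 1 mm from the mat's centre when last measured (after the first closing push).
- **Knob:** I set it with the platform empty. The bar then read 4.1° against the balance's 4.3° and the pointer stood on the red mark. A later, coarser reading from the top camera gave 5.3°.
- **Tubes:** the three orange-capped tubes stand in wells 4, 3 and 2. All three caps measured 86 mm high, which matches fully home (87 mm). The yellow look-alike was not touched. The arm hid the caps in the last views, so this check dates from before the gate work.
- **Gate:** it hangs on both pins. The top of the upper knuckle is at 84 mm, as it should be when fully down. I pushed it shut until it met a firm stop at about 17 N, and its free end is under the red keeper.

**Not fully certain:** after the last push, the gate's measured line was about 0.7° from exactly shut. That may be slight spring-back from the soft buffer, or measuring noise. My estimate of the pin position is only good to about 1.5 mm.

The tool also drifted out of plumb by up to about 8° during the run. I reduced it to about 2° by pushing the arm against its reach limit, but it crept back to about 4° in places. The tubes and gate went in without noticeable force.

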